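Pull the red snap cap off the control box with the hook puller

ROBOT

A 7-joint arm with a two-finger parallel gripper is mounted at the origin on a cart in front of the work surface, level with it; the furniture and walls round the work are solid. World frame = base frame: x ahead of the robot, y to its left, z up, the work surface at z = 0. Lengths are in m, angles in rad, forces in N, time in s.
With the tool pointing down it reaches from about 0.4 to 0.875 m from the base axis. Payload 6.5 kg.
Tool frame: the origin (TCP) lies midway between the tips of the shut fingers; the grasp point (between the pads) lies 19 mm behind it; y points along the fingers, z is the direction in which the jaws open and shut, and the axes are right-handed (so a half turn about y gives the same grasp; the last joint's range is limited). The gripper opens to 88 mm and grips with 3 to 60 N. Pads are 18 mm wide; open, the fingers measure 123 mm over their backs; the gripper's body (75 mm by 187 mm) begins 45 mm behind the grasp point.
Start: joints at [1.067, 0.536, -0.004, 1.538, 0.003, 1.067, -0.071], TCP at [0.276, -0.589, 0.216] pointing down, gripper open.
Joint ranges: [-2.7, 2.7], [-0.37, 2.16], [-1.27, 1.26], [0.24, 2.4], [-1.31, 4.45], [0.19, 1.91], [-2.76, 2.76]. Speed limits (rad/s): [2.39, 2.39, 3.14, 3.14, 3.14, 3.14, 3.14].

INTERFACE

Orientations are given as a unit quaternion [x, y, z, w].
In Python, from rig import env gives the robot as it stands.
- The arm moves only by the tool carry_out, never from a script. Its argument "rows" is a list that holds one entry, the list of rows, each a list of 5 numbers: the opening in per cent of the stroke, from 0 (shut) to 100 (fully open), then the shift along the tool's x, y, z in m, then the turn about the tool's y in rad. In form: [[[jaw, dx, dy, dz, spin], ...]]. A call has 1 to 5 rows; each row shifts and turns the pose as measured when the row begins, along the tool's axes as they then stand; what a row does not reach is not made up. A row lasts 1/10 s, in which the tool goes at most 50 mm and 8.59 degrees, less where a joint would pass 70% of its speed; a pose out of reach is approached as far as the arm can. A call with a gripper value outside its range is refused whole. The fingers move at their own pace and stop on an object; "force" is the grip in N (left out, the last holds). Time passes only in rows, so rows that do not move let the fingers close. It gives the time, the measured TCP pose, the force and the opening at its end, in the units of the state.
- env.get_obs(): the state, without advancing time (a new reading comes with each control period).
- env.camera(name): name is "scene" or "top" or "wrist"; returns (picture, depth): 384x512x3 uint8, red, green, blue; 384x512 float32, m along the optical axis (not along the pixel's ray), 0 where there is no reading.
- env.calibration(name): a dict with "K" (3x3 intrinsics, pixels), "xyz" and "rotation" of the camera in the world; the wrist camera has in their place "hand_eye" (4x4, takes a point from camera to tool coordinates, whose origin is the TCP and whose axes are the tool frame's). Camera axes: x right, y down, z forward; pixel columns grow to the right and rows downward; lengths in m; the calibration is good to about 2 mm. The wrist camera is an equidistant fisheye: a pixel r from the principal point sees the ray r / f radians off the axis. A picture is of the moment at which its call begins: read the wrist's pose just before it. calibration takes no time and is no camera call.
- env.finish_job(): hands the job in, once; it reports no verdict.
The state is a dict: "time": time; "qpos": joint angles; "qd": joint speeds; "joint_efforts": joint torques, N m; "tool_pos": TCP position; "orientation": TCP orientation; "contact_force": force on the tool from outside, world axes, zero at the start; "moment": the same for the moment, N m; "finger_gap": opening from 0.0 (shut) to 1.0 (fully open).
Only numpy, scipy, OpenCV 4.12 (cv2) and the standard library are available. Lean on these libraries where they do the work, as an engineer would, in place of code of your own. Each camera call takes 0.05 s, during which the arm holds its last target.

TASK

Take the orange-handled puller off its hanger, hook its fork under the snug red cap on the grey control box, pull the cap straight up until it pops off, and stand the puller upright in the blue tray with the cap in the tray too (it may stay on the fork). Use only the puller on the cap, be gentle with the box's cushioned top and the cap, and leave the grey cap and everything else alone.

Things in the scene. Friction and masses are not known exactly. Their poses are not given: they have to be found in the camera images.
- puller: C-shaped hand puller, 0.2 kg, hanging upright. Origin on its handle's axis, z up, x = the way the fork prongs point. Orange handle 22 (x) x 18 (y) mm, from 22 mm below to 30 mm above the origin. A flat fork lies under it, 4 mm thick, 41 mm wide, x = -37 to +16 mm; its slot, 27 mm wide and centred under the handle, is open at the tips and closed behind x = -11 mm.
- puller_sleeve (a point): Lower end of the puller's sleeve, at x = -30, z = -82 mm of the puller. The fork's upright (front face x = -27 mm; sleeve's x = -24 mm) slides in it. How far it is drawn out differs each time and is not measured: the fork's underside lies 92 to 122 mm below the puller's origin. Tight friction keeps it as set. Set down on a level surface, the puller stands on its fork.
- puller_collar (a point): Centre of the underside of the puller's collar plate (x = -27 to +15 mm, 30 mm wide, 22 to 26 mm below the origin), which rests on the hanger's rails. Under it a 10 mm square shank, then an arm (46 to 54 mm below the origin) back to the sleeve; the black thumb knob behind the sleeve reaches x = -49 mm.
- hanger: Fixed tool hanger, 120 mm high. Origin on the bench straight under the puller's axis as it hangs; x points to the back post and is also the hanging puller's x. Foot 90 x 76 mm.
- hanger_rails (a point): Level of the rails' tops, over the hanger's origin. Two rails 6 mm thick, x = -28 to +54 mm of the hanger, with a 14 mm slot between them open to -x. To take the puller out, lift it 5 to 8 mm (the arm below allows 14), then draw it at least 50 mm along the hanger's -x before raising it.
- control_box: Fixed grey box 120 (x) x 125 (y) mm, top at 45 mm. Origin: centre of its underside, x away from the robot. Two posts of 19.4 mm diameter at x = +10, y = +30 and -30 mm carry the caps; which cap is on which post varies.
- plate_front (a point): Point on the box's top plate at x = -45 mm of the box, 45 mm above the bench. The plate (116 x 121 mm) is cushioned: it gives about 0.17 mm per N, 4 mm at most. In front of the caps (towards -x) it is bare for 45 mm.
- red_cap: Red snap cap, 22 mm high, body 30 mm across, foot flange 40 to 43 mm across and 4 mm thick. Origin: centre of its underside, z up. Seated, the underside is 7 mm above the top plate, with only the post in that gap. A spring catch lets go at about 8 to 18 N of upward pull within 5 mm of travel.
- red_cap_top (a point): Centre of the red cap's top face, 22 mm above its underside. The cap must rise 20 mm to clear its post; it weighs about 30 g and once off lies loose on the fork.
- grey_cap: Grey snap cap of the same shape on the other post, 60 mm away; to be left alone. Origin: centre of its underside.
- tray: Fixed shallow blue tray 115 (x) x 105 (y) mm, walls 4 mm thick and 14 mm high, floor 4 mm above the bench. Origin: centre of its underside.
- calculator: Calculator 116 x 68 x 12 mm lying on the bench at the right, bystander. Origin: centre of its underside.
- screwdriver: Screwdriver with orange handle, 198 x 25 x 25 mm, lying at the left, bystander. Origin: under its middle.
- marker_pen: Felt marker 133 x 13 x 15 mm lying behind, bystander. Origin: under its middle.
- tape_roll: Roll of tape 66 mm across, 18 mm high, lying behind at the right, bystander. Origin: centre of its underside.

How it is judged:
On the way, in this order (a step that is already met when the one before it is completed fails the run):
1. the puller is off the hanger and held (horizontal distance between puller and hanger above 0.03 m and contact force between the fingers and puller above 1 N and z of red_cap in the frame of control_box below 0.058 m), for 0.2 s.
2. the red cap is off its post, carried by the held puller (z of red_cap in the frame of control_box above 0.078 m and contact force between puller and red_cap above 0.1 N and contact force between the fingers and puller above 1 N), for 0.2 s.
At the end, for the whole second after the job is handed in: the puller stands upright (within 0.2 rad) in the tray, its handle's middle within the tray and below 140 mm, released; the red cap is also in the tray (on the fork or the floor, its underside less than 20 mm above the bench), both at rest; the grey cap is still on its post (moved less than 4 mm) (x of red_cap in the frame of tray between -0.052 and 0.052 m and y of red_cap in the frame of tray between -0.047 and 0.047 m and x of puller in the frame of tray between -0.05 and 0.05 m and y of puller in the frame of tray between -0.045 and 0.045 m and height (world z) of red_cap below 0.02 m and angle between puller's own z axis and vertical below 0.2 rad and height (world z) of puller below 0.14 m and linear speed of each of puller, red_cap below 0.02 m/s and contact force between the fingers and puller below 0.1 N and distance of grey_cap from where it was at the start of the episode below 0.004 m); the robot touches nothing.
It fails at once if the fingers touch the red cap (contact force between the fingers and red_cap above 0.5 N).
It fails at once if the puller presses on the control box with more than 10 N (contact force between puller and control_box above 10 N).
It fails at once if the puller loads the red cap with more than 25 N (contact force between puller and red_cap above 25 N).
It fails at once if the red cap is prised askew (tilted over 0.12 rad while still on its post) or falls beside the tray ((z of red_cap in the frame of control_box below 0.06 m and horizontal distance between red_cap and tray above 0.09 m and angle between red_cap's own z axis and vertical above 0.12 rad) or (height (world z) of red_cap below 0.05 m and horizontal distance between red_cap and tray above 0.09 m)).
It fails at once if the grey cap is moved by more than 4 mm or another bystander by more than 15 mm (distance of any of calculator, screwdriver, marker_pen, tape_roll from where it was at the start of the episode above 0.015 m or distance of grey_cap from where it was at the start of the episode above 0.004 m).
It also fails if it takes over 69 s, if anything falls off the work surface, if the arm or the gripper's body presses on something with over 40 N, if the wrist force passes 120 N, or if a joint passes its speed limit or range.

## Working session

There is one attempt and no reset: what is moved stays moved. The work goes in short steps, Python scripts to look and compute and a tool call to move; the robot and the scene stay as the last step left them, time stands still between calls to the robot, and variables do not carry over. Pictures are saved under pics/ and viewed, and the job is handed in when it is done.

Besides the shell and the picture viewer there is one more tool, called by a JSON object that holds its "name" and its "arguments". carry_out: Moves the arm, as the interface text tells. Its arguments: {"type":"object","properties":{"rows":{"type":"array","items":{"type":"array","items":{"type":"array","items":{"type":"number"}}}},"force":{"type":"number"}},"required":["rows"]}

```bash
ls; mkdir -p pics
python3 - <<'E'
from rig import env
import cv2,numpy as np
o=env.get_obs()
for k,v in o.items(): print(k,np.round(v,4))
for n in("scene","top"):
    p,d=env.camera(n); cv2.imwrite(f"pics/{n}0.png",p[:,:,::-1]); np.savez(f"{n}0.npz",p=p,d=d)
    c=env.calibration(n); print(n,{k:np.round(v,4).tolist() for k,v in c.items()})
c=env.calibration("wrist"); print({k:np.round(v,4).tolist() for k,v in c.items()})
E
```

```text
pics
time 0.0
qpos [ 1.0668  0.5371 -0.0045  1.5389  0.0026  1.0673 -0.0712]
qd [-0.0007 -0.0001 -0.0011  0.001   0.0011  0.0003  0.0007]
joint_efforts [-2.00000e-04 -5.70979e+01  9.90600e-01 -2.51604e+01 -5.62000e-02
  1.80000e-02  1.00000e-04]
tool_pos [ 0.2753 -0.5881  0.2148]
orientation [-0.1537  0.6908 -0.6896  0.1534]
contact_force [-0.4613 -0.694   0.3162]
moment [-0.0154 -0.0188 -0.0027]
finger_gap 1.0021
scene {'K': [[466.9467, 0.0, 251.9188], [0.0, 466.9467, 191.0379], [0.0, 0.0, 1.0]], 'xyz': [-0.0315, -1.17, 0.8899], 'rotation': [0.8472, -0.1945, 0.1153, -0.4807]}
top {'K': [[367.4168, 0.0, 257.3242], [0.0, 367.4168, 192.8204], [0.0, 0.0, 1.0]], 'xyz': [0.321, -0.0114, 1.2969], 'rotation': [-0.6971, 0.7101, -0.0676, 0.0725]}
{'K': [[297.3186, 0.0, 257.4109], [0.0, 297.3186, 191.0518], [0.0, 0.0, 1.0]], 'hand_eye': [[0.0001, 0.9602, 0.2792, -0.0725], [-0.0003, -0.2792, 0.9602, -0.1695], [1.0, -0.0001, 0.0003, 0.0001], [0.0, 0.0, 0.0, 1.0]]}
```

View pics/scene0.png

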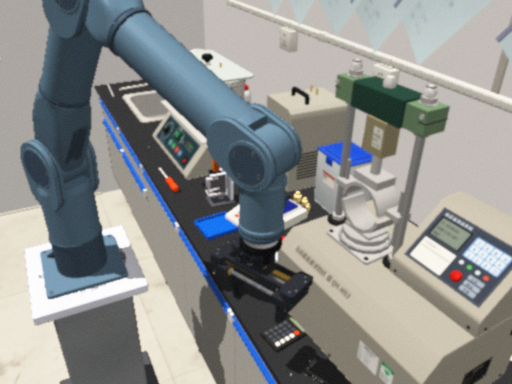

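View pics/top0.png

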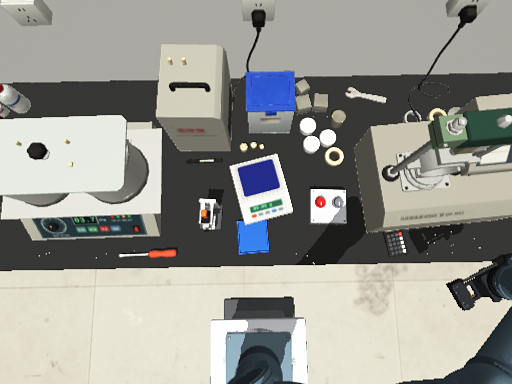

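```bash
cat > h.py <<'E'
import numpy as np,cv2
from scipy.spatial.transform import Rotation as R
from rig import env
def ray(n,u,v):
    c=env.calibration(n);K=c["K"]
    d=np.array([(u-K[0][2])/K[0][0],(v-K[1][2])/K[1][1],1.])
    return np.array(c["xyz"]),R.from_quat(c["rotation"]).apply(d)
def onz(n,u,v,z):
    o,d=ray(n,u,v); return o+d*(z-o[2])/d[2]
def pt(n,u,v,dep):
    o,d=ray(n,u,v); return o+d*dep
def cloud(n,d):
    c=env.calibration(n);K=np.array(c["K"]);h,w=d.shape
    u,v=np.meshgrid(np.arange(w),np.arange(h))
    P=np.stack([(u-K[0,2])/K[0,0]*d,(v-K[1,2])/K[1,1]*d,d],-1)
    return R.from_quat(c["rotation"]).apply(P.reshape(-1,3)).reshape(h,w,3)+np.array(c["xyz"])
def wrist_T(o=None):
    o=o or env.get_obs(); T=np.eye(4);T[:3,:3]=R.from_quat(o["orientation"]).as_matrix();T[:3,3]=o["tool_pos"]
    return T@np.array(env.calibration("wrist")["hand_eye"])
def wray(T,u,v):
    K=np.array(env.calibration("wrist")["K"]);dx,dy=u-K[0,2],v-K[1,2];r=np.hypot(dx,dy);t=r/K[0,0]
    d=np.array([np.sin(t)*dx/max(r,1e-9),np.sin(t)*dy/max(r,1e-9),np.cos(t)])
    return T[:3,3],T[:3,:3]@d
def wonz(T,u,v,z):
    o,d=wray(T,u,v); return o+d*(z-o[2])/d[2]
def wproj(T,P):
    K=np.array(env.calibration("wrist")["K"]);p=np.linalg.inv(T)@np.append(P,1)
    r=np.hypot(p[0],p[1]);t=np.arctan2(r,p[2])
    return K[0,2]+K[0,0]*t*p[0]/r,K[1,2]+K[0,0]*t*p[1]/r
E
python3 - <<'E'
from h import *
z=np.load("top0.npz");p,d=z["p"],z["d"]
cv2.imwrite("pics/topc.png",cv2.resize(p[140:280,180:380],None,fx=4,fy=4,interpolation=cv2.INTER_CUBIC)[:,:,::-1])
C=cloud("top",d); print((d==0).mean())
for n,(u,v) in dict(red=(320,202),grey=(339,202),box=(328,215),bench=(290,240),tray=(253,237),puller=(206,213),hang=(214,213)).items(): print(n,np.round(C[v,u],3))
o=env.get_obs(); print(R.from_quat(o["orientation"]).as_matrix().round(3))
E
```

```text
0.003977457682291667
red [ 0.532 -0.216  0.073]
grey [ 0.529 -0.279  0.078]
box [ 0.491 -0.247  0.041]
bench [ 0.411 -0.116 -0.   ]
tray [0.423 0.013 0.005]
puller [0.487 0.154 0.174]
hang [0.511 0.15  0.005]
[[-0.906 -0.001  0.424]
 [-0.424  0.001 -0.906]
 [ 0.    -1.    -0.001]]
```

View pics/topc.png

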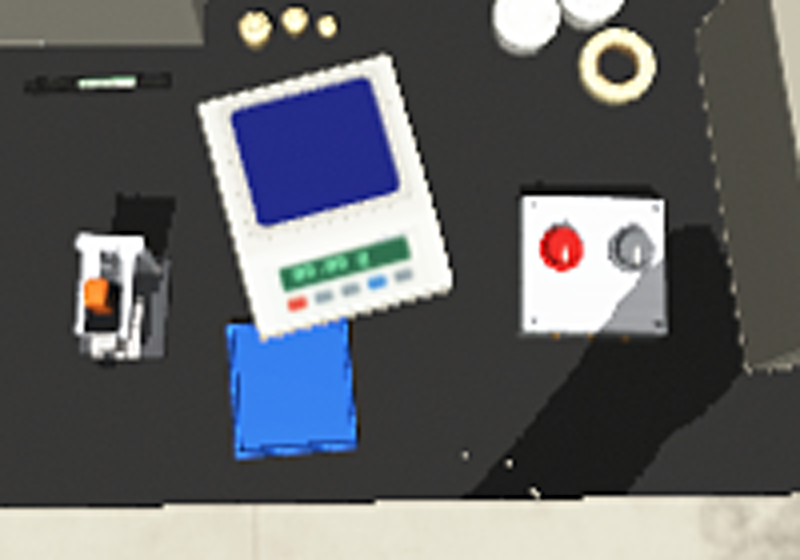

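{"name": "carry_out", "arguments": {"rows": [[[100,0,-0.03,0,0.145],[100,0,-0.03,0,0.145],[100,0,-0.01,0,0.14]]]}}

```text
time: 0.4
tool_pos: [0.274, -0.586, 0.2828]
orientation: [0.001, 0.71, -0.704, -0.004]
contact_force: [0.1, -0.3, -0.3]
finger_gap: 0.999
```

```bash
cat >> h.py <<'E'
def rel(target,yaw=None):
    "shift to a world TCP target in tool axes; yaw = wanted world yaw of tool x"
    o=env.get_obs();M=R.from_quat(o["orientation"]).as_matrix()
    y=np.arctan2(M[1,0],M[0,0])
    s=M.T@(np.array(target)-o["tool_pos"])
    sp=None if yaw is None else -((yaw-y+np.pi)%(2*np.pi)-np.pi)
    print("t",round(float(o["time"]),2),"tcp",np.round(o["tool_pos"],4),"yaw",round(y,4),"shift",np.round(s,4),"spin",sp,"tilt",np.round(M[:,1],4),"F",np.round(o["contact_force"],2),"gap",round(float(o["finger_gap"]),3))
E
python3 -c "
from h import *
rel([0.47,-0.2,0.28],np.pi)"
```

```text
t 0.4 tcp [ 0.274  -0.586   0.2828] yaw 3.1356 shift [-0.1937  0.0055 -0.3871] spin -0.00594934650307799 tilt [-0.0043  0.0093 -0.9999] F [ 0.11 -0.26 -0.28] gap 0.999
```

{"name": "carry_out", "arguments": {"rows": [[[100,-0.02,0,-0.043,0],[100,-0.02,0,-0.043,0],[100,-0.02,0,-0.043,0],[100,-0.02,0,-0.043,0],[100,-0.02,0,-0.043,0]]]}}

```text
time: 0.9
tool_pos: [0.3744, -0.3722, 0.2835]
orientation: [0.006, 0.708, -0.706, -0.011]
contact_force: [1.0, -0.4, 0.2]
finger_gap: 0.996
```

{"name": "carry_out", "arguments": {"rows": [[[100,-0.025,0,-0.043,0],[100,-0.025,0,-0.043,0],[100,-0.025,0,-0.043,0],[100,-0.02,0,-0.043,0],[100,0,0,0,0]]]}}

```text
time: 1.4
tool_pos: [0.4756, -0.1912, 0.2828]
orientation: [0.003, 0.71, -0.704, -0.008]
contact_force: [-0.4, -0.3, 0.5]
finger_gap: 0.997
```

```bash
cat >> h.py <<'E'
def snap(tag):
    o=env.get_obs();T=wrist_T(o);p,d=env.camera("wrist")
    np.savez(f"w{tag}.npz",p=p,d=d,T=T);cv2.imwrite(f"pics/w{tag}.png",p[:,:,::-1]);return p,d,T
E
python3 -c "
from h import *
rel([0.47,-0.2,0.28],np.pi);snap('box')"
```

```text
t 1.4 tcp [ 0.4756 -0.1912  0.2828] yaw 3.1273 shift [0.0055 0.0028 0.0088] spin -0.014257214127431528 tilt [-0.007   0.0074 -0.9999] F [-0.4  -0.25  0.52] gap 0.997
```

View pics/wbox.png

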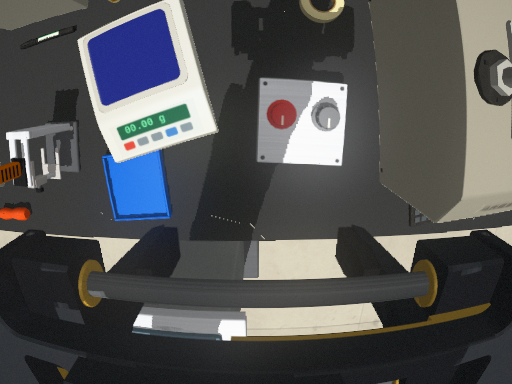

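Run:
```python
from h import *
z=np.load("wbox.npz");p,d,T=z["p"],z["d"],z["T"]
hsv=cv2.cvtColor(p,cv2.COLOR_RGB2HSV)
cv2.imwrite("pics/wboxc.png",cv2.resize(p[60:180,230:370],None,fx=5,fy=5,interpolation=cv2.INTER_CUBIC)[:,:,::-1])
m=((hsv[...,0]<6)|(hsv[...,0]>174))&(hsv[...,1]>150)&(hsv[...,2]>60); m[:, :240]=0;m[:,320:]=0;m[:90]=0;m[140:]=0
ys,xs=np.nonzero(m);print("red",xs.mean(),ys.mean(),len(xs),xs.min(),xs.max(),ys.min(),ys.max())
for z0 in(.052,.074):print(wonz(T,xs.mean(),ys.mean(),z0).round(4))
# box corners
g=cv2.cvtColor(p,cv2.COLOR_RGB2GRAY)
for u,v in[(261,78),(348,83),(341,165),(257,161)]: print("boxc",wonz(T,u,v,.045).round(4))
b=(hsv[...,0]>100)&(hsv[...,0]<118)&(hsv[...,1]>150)&(hsv[...,2]>80);b[:140]=0;b[225:]=0
c=max(cv2.findContours(b.astype(np.uint8),0,1)[0],key=cv2.contourArea);r=cv2.minAreaRect(c);bx=cv2.boxPoints(r);print(bx)
for u,v in bx: print("tray",wonz(T,u,v,.014).round(4))
print("depth at cap",d[108,278],d[150,320])
z=np.load("top0.npz");p,dd=z["p"],z["d"];hsv=cv2.cvtColor(p,cv2.COLOR_RGB2HSV)
m=((hsv[...,0]<6)|(hsv[...,0]>174))&(hsv[...,1]>150)&(hsv[...,2]>60);m[:190]=0;m[215:]=0;m[:,:305]=0;m[:,:]&=np.arange(512)[None]<332
ys,xs=np.nonzero(m);print("topred",xs.mean(),ys.mean(),len(xs));print(onz("top",xs.mean(),ys.mean(),.068).round(4))
```

```text
red 278.3011049723757 110.25966850828729 362 267 292 100 125
[ 0.5418 -0.2181  0.052 ]
[ 0.5422 -0.2168  0.074 ]
boxc [ 0.586  -0.1958  0.045 ]
boxc [ 0.582  -0.3159  0.045 ]
boxc [ 0.4653 -0.3087  0.045 ]
boxc [ 0.4715 -0.1887  0.045 ]
[[101.16217 154.97299]
 [160.18918 145.13516]
 [172.21622 217.2973 ]
 [113.18921 227.13513]]
tray [0.4838 0.0681 0.014 ]
tray [ 0.4941 -0.0399  0.014 ]
tray [ 0.3756 -0.0486  0.014 ]
tray [0.3556 0.0659 0.014 ]
depth at cap 0.36226404 0.40632862
topred 319.65060240963857 201.710843373494 83
[ 0.5334 -0.2159  0.068 ]
```

View pics/wboxc.png

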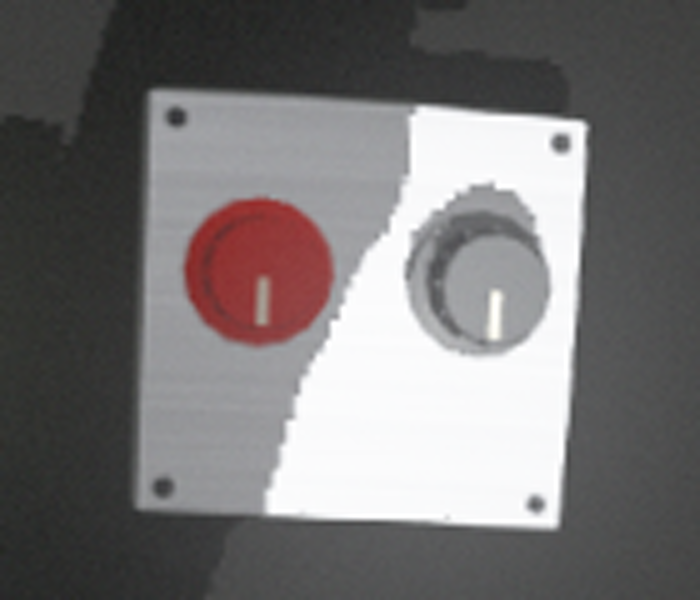

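{"name": "carry_out", "arguments": {"rows": [[[100,0.005,0,-0.049,0],[100,0.005,0,-0.049,0],[100,0.005,-0.005,-0.049,0],[100,0.005,-0.005,-0.049,0],[100,0.005,-0.005,-0.049,0]]]}}

```text
time: 1.95
tool_pos: [0.4529, 0.041, 0.297]
orientation: [-0.01, -0.707, 0.707, 0.019]
contact_force: [0.8, 0.7, -0.4]
finger_gap: 0.996
```

{"name": "carry_out", "arguments": {"rows": [[[100,0.005,-0.005,-0.049,0],[100,0.0,0,-0.049,0],[100,0,0,0,0]]]}}

```text
time: 2.25
tool_pos: [0.451, 0.145, 0.303]
orientation: [0.01, 0.707, -0.707, -0.017]
contact_force: [-0.1, -0.3, -0.1]
finger_gap: 1.004
```

```bash
python3 -c "
from h import *
rel([0.45,0.15,0.30],np.pi);p,d,T=snap('h1')"
```

```text
t 2.25 tcp [0.451 0.145 0.303] yaw 3.1031 shift [ 0.0012  0.0031 -0.0049] spin -0.03852104978317339 tilt [-0.0099  0.0014 -1.    ] F [-0.06 -0.34 -0.1 ] gap 1.004
```

View pics/wh1.png

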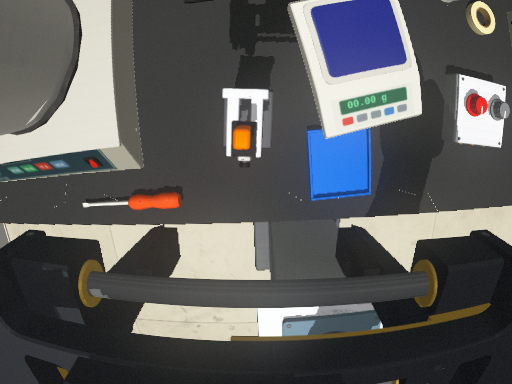

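Run:
```python
from h import *
z=np.load("wh1.npz");p,d,T=z["p"],z["d"],z["T"]
cv2.imwrite("pics/wh1c.png",cv2.resize(p[80:180,200:300],None,fx=6,fy=6,interpolation=cv2.INTER_CUBIC)[:,:,::-1])
print(d[85:165:6,225:275:4].round(3))
```

```text
[[0.442 0.443 0.442 0.442 0.442 0.442 0.442 0.443 0.442 0.442 0.442 0.441
  0.443]
 [0.331 0.333 0.332 0.332 0.332 0.332 0.333 0.332 0.332 0.332 0.333 0.444
  0.445]
 [0.335 0.333 0.335 0.334 0.334 0.334 0.334 0.333 0.335 0.335 0.333 0.441
  0.449]
 [0.442 0.334 0.337 0.337 0.444 0.443 0.444 0.338 0.335 0.336 0.443 0.445
  0.45 ]
 [0.446 0.338 0.338 0.339 0.447 0.448 0.446 0.339 0.338 0.339 0.447 0.446
  0.454]
 [0.447 0.34  0.34  0.341 0.448 0.449 0.449 0.339 0.34  0.339 0.447 0.449
  0.457]
 [0.453 0.343 0.339 0.338 0.34  0.451 0.452 0.343 0.342 0.344 0.452 0.45
  0.46 ]
 [0.453 0.344 0.339 0.306 0.309 0.31  0.324 0.34  0.345 0.345 0.452 0.454
  0.462]
 [0.456 0.346 0.292 0.291 0.291 0.291 0.293 0.341 0.346 0.347 0.458 0.458
  0.466]
 [0.46  0.348 0.292 0.294 0.293 0.294 0.296 0.344 0.35  0.459 0.459 0.46
  0.469]
 [0.463 0.351 0.296 0.294 0.295 0.295 0.298 0.348 0.351 0.462 0.461 0.463
  0.471]
 [0.473 0.354 0.349 0.348 0.348 0.349 0.35  0.349 0.352 0.474 0.473 0.473
  0.473]
 [0.476 0.476 0.475 0.379 0.375 0.374 0.376 0.358 0.356 0.477 0.476 0.475
  0.476]
 [0.48  0.479 0.478 0.478 0.395 0.396 0.478 0.477 0.481 0.479 0.479 0.479
  0.48 ]]
```

View pics/wh1c.png

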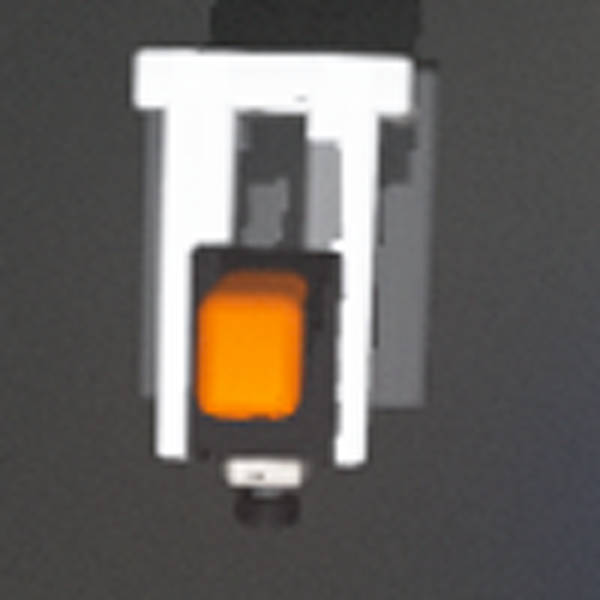

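Run:
```python
from h import *
z=np.load("wh1.npz");p,d,T=z["p"],z["d"],z["T"]
f=lambda a,b,z0:wonz(T,200+a/6-.4,80+b/6-.4,z0)
c=f(250,356,.176);print("handle",c.round(4))
for s in[(198,356),(302,356),(250,295),(250,418)]:print((f(*s,.176)-c).round(4))
for a,b in[((157,458),(163,110)),((368,462),(378,115))]:
    A,B=f(*a,.12),f(*b,.12);print(A.round(4),B.round(4),np.arctan2(*(B-A)[[1,0]]))
A,B=f(412,52,.12),f(135,52,.12);print("beam",A.round(4),B.round(4),np.arctan2(*(B-A)[[1,0]])-np.pi/2)
# depth check: camera z depth -> point
o,r=wray(T,241,138); ax=T[:3,2]; P=o+r*(d[138,241]/(r@ax)); print("depth pt",P.round(4))
z=np.load("top0.npz");p,dd=z["p"],z["d"];C=cloud("top",dd)
hsv=cv2.cvtColor(p,cv2.COLOR_RGB2HSV);m=(hsv[...,0]>6)&(hsv[...,0]<18)&(hsv[...,1]>180);m[:195]=0;m[235:]=0;m[:,:190]=0;m[:,225:]=0
m&=C[...,2]>.165;print("top handle",np.median(C[m],0),m.sum())
```

```text
handle [0.4909 0.1599 0.176 ]
[0.0004 0.0087 0.    ]
[-0.0004 -0.0086  0.    ]
[ 0.0102 -0.0005  0.    ]
[-0.0105  0.0005  0.    ]
[0.4647 0.1829 0.12  ] [0.5341 0.178  0.12  ] -0.071337769845716
[0.4621 0.1407 0.12  ] [0.5311 0.1362 0.12  ] -0.06491196899793936
beam [0.5433 0.1292 0.12  ] [0.5459 0.1829 0.12  ] -0.048151840093791476
depth pt [0.4918 0.1601 0.1754]
top handle [0.48802612 0.15997762 0.1751382 ] 34
```

```bash
python3 -c "
from h import *
rel([0.491,0.160,0.132],np.pi-.062)"
```

```text
t 2.3 tcp [0.4514 0.1412 0.3028] yaw 3.0992 shift [-0.0405  0.1704 -0.0207] spin 0.019654309690863236 tilt [-0.0103 -0.001  -0.9999] F [-0.39 -0.41 -1.09] gap 0.998
```

{"name": "carry_out", "arguments": {"rows": [[[100,-0.0405,0.03,-0.0207,0.02],[100,0,0,0,0]]]}}

```text
time: 2.5
tool_pos: [0.4905, 0.1534, 0.2724]
orientation: [-0.02, -0.705, 0.708, 0.029]
contact_force: [-0.7, -0.3, 0.1]
finger_gap: 1.0
```

```bash
python3 -c "
from h import *
rel([0.491,0.160,0.132],np.pi-.062);snap('a');rel([0.491,0.160,0.132],np.pi-.062)
snap('h2')
rel([0.491,0.160,0.132],np.pi-.062)
"
```

```text
t 2.5 tcp [0.4905 0.1534 0.2724] yaw 3.0732 shift [-0.0018  0.1404 -0.0073] spin -0.006435004443725134 tilt [-0.0131 -0.0044 -0.9999] F [-0.66 -0.31  0.1 ] gap 1.0
t 2.55 tcp [0.4901 0.1524 0.2752] yaw 3.0725 shift [-0.0018  0.1432 -0.0084] spin -0.0070590442521378804 tilt [-0.0101 -0.0048 -0.9999] F [ 0.02 -0.89  1.13] gap 0.998
t 2.6 tcp [0.4899 0.1526 0.2769] yaw 3.0726 shift [-0.0017  0.1448 -0.0081] spin -0.006949413778395641 tilt [-0.0076 -0.0042 -1.    ] F [-0.39 -0.59  0.53] gap 1.002
```

View pics/wh2.png

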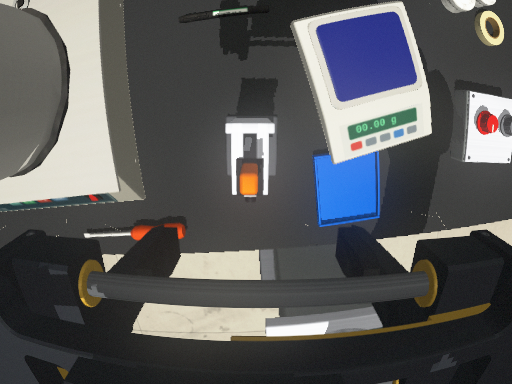

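Run:
```python
from h import *
for n in("wa","wh2"):
    z=np.load(n+".npz");p,d,T=z["p"],z["d"],z["T"]
    hsv=cv2.cvtColor(p,cv2.COLOR_RGB2HSV);m=(hsv[...,0]>6)&(hsv[...,0]<18)&(hsv[...,1]>180)&(hsv[...,2]>200)
    m[:150]=0;m[215:]=0;m[:,:225]=0;m[:,275:]=0
    P=[]
    for v,u in zip(*np.nonzero(m)):
        o,r=wray(T,u,v);P.append(o+r*d[v,u]/(r@T[:3,2]))
    P=np.array(P);P=P[P[:,2]>.168];print(len(P),P.min(0).round(4),P.max(0).round(4),((P.min(0)+P.max(0))/2).round(4),np.median(P,0).round(4))
```

```text
207 [0.4809 0.152  0.174 ] [0.5007 0.1689 0.1778] [0.4908 0.1605 0.1759] [0.4945 0.1588 0.1757]
344 [0.4812 0.1482 0.1735] [0.5641 0.1688 0.444 ] [0.5226 0.1585 0.3087] [0.4915 0.1603 0.1761]
```

{"name": "carry_out", "arguments": {"rows": [[[100,-0.002,0.03,-0.008,-0.007],[100,0,0.03,0,0],[100,0,0.03,0,0],[100,0,0,0,0]]], "force": 40}}

```text
time: 3.0
tool_pos: [0.4944, 0.1526, 0.19]
orientation: [-0.026, -0.705, 0.709, 0.024]
contact_force: [-0.4, -0.0, 0.4]
finger_gap: 1.0
```

```bash
python3 -c "
from h import *
rel([0.491,0.160,0.132],np.pi-.062)"
```

```text
t 3.0 tcp [0.4944 0.1526 0.19  ] yaw 3.0705 shift [ 0.0041  0.058  -0.0075] spin -0.009057606438758636 tilt [ 0.0021 -0.006  -1.    ] F [-0.44 -0.03  0.38] gap 1.0
```

{"name": "carry_out", "arguments": {"rows": [[[100,0.004,0,-0.0075,-0.009],[100,0,0.0,0,0],[100,0,0,0,0]]]}}

```text
time: 3.3
tool_pos: [0.4927, 0.1593, 0.1953]
orientation: [-0.026, -0.705, 0.709, 0.02]
contact_force: [-0.0, 1.1, -0.2]
finger_gap: 1.003
```

```bash
python3 -c "
from h import *
rel([0.491,0.160,0.132],np.pi-.062)"
```

```text
t 3.3 tcp [0.4927 0.1593 0.1953] yaw 3.0772 shift [ 0.0024  0.0633 -0.0009] spin -0.002360737143650482 tilt [ 0.0088 -0.0055 -0.9999] F [-0.01  1.07 -0.19] gap 1.003
```

{"name": "carry_out", "arguments": {"rows": [[[100,0.002,0.03,0,0],[100,0,0.02,0,0],[100,0,0.012,0,0]]]}}

```text
time: 3.6
tool_pos: [0.4964, 0.1607, 0.138]
orientation: [-0.03, -0.706, 0.707, 0.015]
contact_force: [0.2, 0.2, 0.3]
finger_gap: 1.0
```

```bash
python3 -c "
from h import *
rel([0.491,0.160,0.132],np.pi-.062);snap('g');rel([0.491,0.160,0.132],np.pi-.062);"
```

```text
t 3.6 tcp [0.4964 0.1607 0.138 ] yaw 3.0767 shift [0.0054 0.0059 0.001 ] spin -0.0028642159257201705 tilt [ 0.0214 -0.0019 -0.9998] F [0.18 0.2  0.27] gap 1.0
t 3.65 tcp [0.4953 0.1602 0.1364] yaw 3.0768 shift [0.0044 0.0043 0.0005] spin -0.002783015668077038 tilt [ 0.0188 -0.0028 -0.9998] F [-0.95  0.52 -1.63] gap 0.995
```

View pics/wg.png

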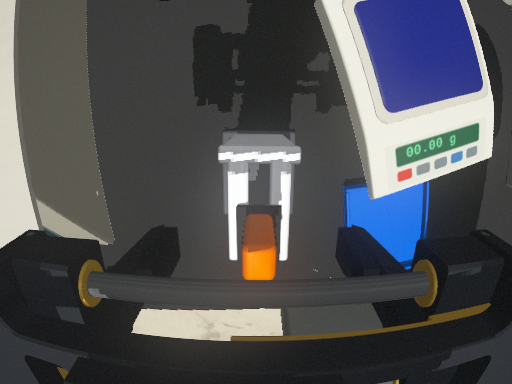

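{"name": "carry_out", "arguments": {"rows": [[[100,0.004,0.004,0,0],[100,0,0,0,0]]]}}

```text
time: 3.85
tool_pos: [0.4916, 0.1607, 0.1331]
orientation: [-0.03, -0.706, 0.707, 0.016]
contact_force: [0.2, -0.6, 0.2]
finger_gap: 0.997
```

```bash
python3 -c "
from h import *
rel([0.491,0.160,0.132],np.pi-.062);"
```

```text
t 3.85 tcp [0.4916 0.1607 0.1331] yaw 3.0767 shift [0.0006 0.0011 0.0007] spin -0.00286718275464537 tilt [ 0.0196 -0.0026 -0.9998] F [ 0.21 -0.56  0.2 ] gap 0.997
```

{"name": "carry_out", "arguments": {"rows": [[[0,0,0,0,0],[0,0,0,0,0],[0,0,0,0,0],[0,0,0,0,0],[0,0,0,0,0]]], "force": 40}}

```text
time: 4.35
tool_pos: [0.4933, 0.1614, 0.1356]
orientation: [-0.031, -0.707, 0.707, 0.015]
contact_force: [-0.6, -0.1, -1.3]
finger_gap: 0.567
```

```bash
python3 -c "
from h import *
rel([0.491,0.160,0.132],np.pi-.062);"
```

```text
t 4.35 tcp [0.4933 0.1614 0.1356] yaw 3.0767 shift [0.0023 0.0035 0.0015] spin -0.00293474923400483 tilt [ 0.0238 -0.0013 -0.9997] F [-0.57 -0.05 -1.31] gap 0.567
```

{"name": "carry_out", "arguments": {"rows": [[[0,0.002,0.0035,0.001,0],[0,0,0,0,0],[0,0,0,0,0],[0,0,0,0,0],[0,0,0,0,0]]]}}

```text
time: 4.85
tool_pos: [0.4911, 0.1603, 0.1316]
orientation: [-0.031, -0.706, 0.707, 0.015]
contact_force: [0.5, -0.2, 0.2]
finger_gap: 0.2
```

{"name": "carry_out", "arguments": {"rows": [[[0,0,0,0,0],[0,0,0,0,0]]]}}

```text
time: 5.05
tool_pos: [0.491, 0.1603, 0.1316]
orientation: [-0.031, -0.706, 0.707, 0.015]
contact_force: [1.0, -0.8, 0.6]
finger_gap: 0.201
```

```bash
python3 -c "
from h import *
rel([0.491,0.160,0.132],np.pi-.062);"
```

```text
t 5.05 tcp [0.491  0.1603 0.1316] yaw 3.0766 shift [ 0.     -0.0004  0.0003] spin -0.002955483036870543 tilt [ 0.0234 -0.0014 -0.9997] F [ 0.99 -0.76  0.61] gap 0.201
```

Gripped (gap 0.201 ≈ 18 mm). Lift about 6 mm.

{"name": "carry_out", "arguments": {"rows": [[[0,0,-0.004,0,0],[0,0,-0.003,0,0]]]}}

```text
time: 5.25
tool_pos: [0.4902, 0.16, 0.1384]
orientation: [-0.031, -0.706, 0.707, 0.015]
contact_force: [0.0, 1.5, -2.2]
finger_gap: 0.198
```

```bash
python3 -c "
from h import *
rel([0.491,0.160,0.138],np.pi-.062);"
```

```text
t 5.25 tcp [0.4902 0.16   0.1384] yaw 3.0767 shift [-0.0008  0.0004 -0.    ] spin -0.002901589459514131 tilt [ 0.0218 -0.002  -0.9998] F [ 0.04  1.47 -2.23] gap 0.198
```

{"name": "carry_out", "arguments": {"rows": [[[0,0.015,-0.0003,0,0],[0,0.015,-0.0003,0,0]]]}}

```text
time: 5.45
tool_pos: [0.4616, 0.162, 0.139]
orientation: [-0.032, -0.707, 0.707, 0.015]
contact_force: [0.5, 0.4, -1.9]
finger_gap: 0.205
```

```bash
python3 -c "
from h import *
rel([0.431,0.1637,0.138],np.pi-.062);"
```

```text
t 5.45 tcp [0.4616 0.162  0.139 ] yaw 3.0747 shift [0.0306 0.0003 0.0003] spin -0.00486596758891622 tilt [ 0.024  -0.0011 -0.9997] F [ 0.51  0.36 -1.91] gap 0.205
```

{"name": "carry_out", "arguments": {"rows": [[[0,0.015,-0.0003,0,0],[0,0.015,-0.0003,0,0],[0,0.013,-0.0003,0,0]]]}}

```text
time: 5.75
tool_pos: [0.4168, 0.1648, 0.1394]
orientation: [-0.032, -0.707, 0.707, 0.015]
contact_force: [-0.1, 0.9, -2.0]
finger_gap: 0.203
```

```bash
python3 -c "
from h import *
rel([0.431,0.1637,0.138],np.pi-.062);"
```

```text
t 5.75 tcp [0.4168 0.1648 0.1394] yaw 3.0743 shift [-0.0142  0.0018  0.0001] spin -0.005290039356446119 tilt [ 0.0242 -0.0011 -0.9997] F [-0.07  0.95 -2.02] gap 0.203
```

{"name": "carry_out", "arguments": {"rows": [[[0,0,-0.035,0,0],[0,0,-0.035,0,0],[0,0,-0.035,0,0]]]}}

```text
time: 6.05
tool_pos: [0.4079, 0.1635, 0.2432]
orientation: [-0.027, -0.705, 0.709, 0.018]
contact_force: [0.3, -0.1, -1.9]
finger_gap: 0.201
```

```bash
python3 -c "
from h import *
rel([0.48,-0.216,0.25],np.pi-.05);snap('p')"
```

```text
t 6.05 tcp [0.4079 0.1635 0.2432] yaw 3.0771 shift [-0.0965 -0.0037  0.374 ] spin -0.014497679878775482 tilt [ 0.0125 -0.0056 -0.9999] F [ 0.34 -0.14 -1.85] gap 0.201
```

View pics/wp.png

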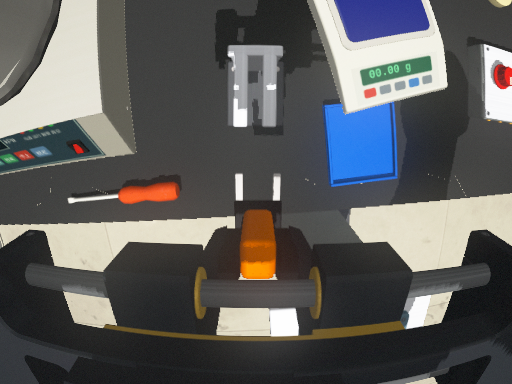

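{"name": "carry_out", "arguments": {"rows": [[[0,-0.008,0,0.047,0],[0,-0.008,0,0.047,0],[0,-0.008,0,0.047,0],[0,-0.008,0,0.047,0],[0,-0.01,0,0.047,0]]]}}

```text
time: 6.6
tool_pos: [0.4415, -0.0707, 0.2539]
orientation: [0.029, 0.708, -0.706, -0.005]
contact_force: [1.0, -0.0, -2.4]
finger_gap: 0.198
```

{"name": "carry_out", "arguments": {"rows": [[[0,-0.01,0,0.047,0],[0,-0.01,0,0.047,0],[0,-0.01,0,0.035,0],[0,0,0,0,0]]]}}

```text
time: 7.0
tool_pos: [0.4641, -0.2137, 0.2547]
orientation: [-0.033, -0.706, 0.707, 0.008]
contact_force: [-0.6, 1.1, -1.4]
finger_gap: 0.2
```

```bash
python3 -c "
from h import *
env.camera('wrist');rel([0.48,-0.216,0.25],np.pi-.05);snap('b2')
z=np.load('wb2.npz');p=z['p'];cv2.imwrite('pics/wb2c.png',cv2.resize(p[20:260,150:400],None,fx=2.4,fy=2.4,interpolation=cv2.INTER_CUBIC)[:,:,::-1])
"
```

```text
t 7.05 tcp [ 0.4638 -0.211   0.2545] yaw 3.0861 shift [-0.0163  0.005   0.0041] spin -0.005489159586402614 tilt [ 3.460e-02 -1.000e-04 -9.994e-01] F [-0.64 -0.57 -2.77] gap 0.198
```

View pics/wb2c.png

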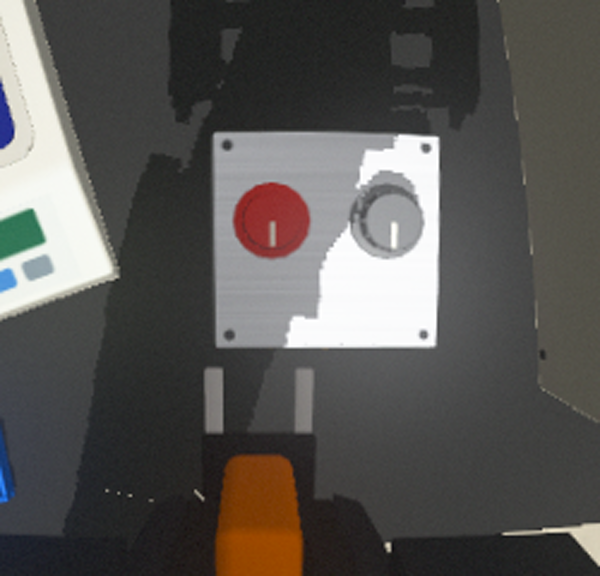

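```bash
cat >> h.py <<'E'
def wcloud(p,d,T):
    K=np.array(env.calibration("wrist")["K"]);h,w=d.shape
    u,v=np.meshgrid(np.arange(w)-K[0,2],np.arange(h)-K[1,2]);r=np.hypot(u,v)+1e-9;t=r/K[0,0]
    k=d*np.tan(t)/r
    P=np.stack([u*k,v*k,d],-1)
    return P@T[:3,:3].T+T[:3,3]
E
python3 - <<'E'
from h import *
z=np.load("wb2.npz");p,d,T=z["p"],z["d"],z["T"]
C=wcloud(p,d,T)
# prongs
for c0,c1 in((230,248),(268,286)):
    S=C[172:200,c0:c1].reshape(-1,3);S=S[(S[:,2]>.12)&(S[:,2]<.2)]
    print("prong",len(S),S.mean(0).round(4),S.min(0).round(4),S.max(0).round(4))
hsv=cv2.cvtColor(p,cv2.COLOR_RGB2HSV)
m=((hsv[...,0]<8)|(hsv[...,0]>172))&(hsv[...,1]>130)&(hsv[...,2]>50);m[:90]=0;m[135:]=0;m[:,:240]=0;m[:,290:]=0
(cx,cy),rr=cv2.minEnclosingCircle(np.argwhere(m)[:,::-1].astype(np.float32))
print("cap circle",cx,cy,rr,"area",m.sum());print("cap flange c",wonz(T,cx,cy,.056).round(4))
S=C[m];top=S[(S[:,2]>.070)];print("top face",len(top),top.min(0).round(4),top.max(0).round(4),np.median(top,0).round(4))
ex=(S.min(0)+S.max(0))/2;print("cap ext",ex.round(4),np.ptp(S,axis=0).round(4))
f=lambda a,b:wonz(T,150+a/2.4-.3,20+b/2.4-.3,.045)
q=[f(213,132),f(440,137),f(436,347),f(216,348)]
for x in q:print(x.round(4))
print("center",np.mean(q,0).round(4),"sizes",[np.linalg.norm(q[i]-q[i-1]).round(4) for i in range(4)])
for a,b in((3,0),(2,1)):print(np.arctan2(*(q[b]-q[a])[[1,0]]))
for a,b in((2,3),(1,0)):print(np.arctan2(*(q[b]-q[a])[[1,0]])-np.pi/2)
print("plate z",np.median(C[155:160,250:265,2]))
E
```

```text
prong 208 [ 0.4694 -0.1939  0.1657] [ 0.4572 -0.1978  0.1639] [ 0.4812 -0.19    0.1678]
prong 196 [ 0.4678 -0.2279  0.1656] [ 0.4555 -0.2319  0.1633] [ 0.4792 -0.2237  0.1676]
cap circle 262.6785583496094 111.32142639160156 15.406264305114746 area 707
cap flange c [ 0.5373 -0.221   0.056 ]
top face 426 [ 0.5218 -0.2353  0.0701] [ 0.5516 -0.2078  0.4264] [ 0.5376 -0.2216  0.0744]
cap ext [ 0.5377 -0.2214  0.2402] [0.0376 0.0373 0.3722]
[ 0.5867 -0.1932  0.045 ]
[ 0.5802 -0.3146  0.045 ]
[ 0.4649 -0.3085  0.045 ]
[ 0.4703 -0.1878  0.045 ]
center [ 0.5255 -0.251   0.045 ] sizes [np.float64(0.1165), np.float64(0.1215), np.float64(0.1155), np.float64(0.1209)]
-0.04713599541733186
-0.052401272953275194
-0.04479455224648432
-0.05349537071303079
plate z 0.04540458729781777
```

```bash
python3 -c "
from h import *
rel([0.4955,-0.2192,0.16],np.pi-.05)"
```

```text
t 7.1 tcp [ 0.4639 -0.2086  0.2544] yaw 3.0892 shift [-0.0289  0.0954  0.0093] spin -0.0023877626212218672 tilt [ 0.0342  0.0013 -0.9994] F [-1.56  0.88 -2.22] gap 0.201
```

{"name": "carry_out", "arguments": {"rows": [[[0,-0.01,0.03,0.004,0],[0,-0.01,0.03,0.004,0],[0,-0.009,0.025,0.002,0],[0,0,0,0,0]]]}}

```text
time: 7.5
tool_pos: [0.4975, -0.212, 0.1692]
orientation: [0.028, 0.709, -0.705, -0.002]
contact_force: [-0.5, 0.2, -2.6]
finger_gap: 0.203
```

```bash
python3 -c "
from h import *
env.camera('wrist');rel([0.4955,-0.2192,0.16],np.pi-.05);snap('b3');rel([0.4955,-0.2192,0.16],np.pi-.05)
"
```

```text
t 7.55 tcp [ 0.4978 -0.2122  0.1708] yaw 3.0984 shift [0.0024 0.0106 0.0072] spin 0.0068531854376217005 tilt [ 0.0387  0.004  -0.9992] F [-0.36  0.75 -1.76] gap 0.201
t 7.6 tcp [ 0.4984 -0.213   0.1721] yaw 3.0978 shift [0.0031 0.012  0.0063] spin 0.006178119496494272 tilt [ 0.0408  0.0027 -0.9992] F [-0.11  0.54 -1.35] gap 0.202
```

View pics/wb3.png

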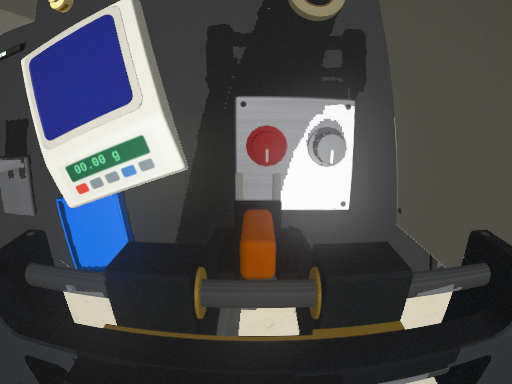

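{"name": "carry_out", "arguments": {"rows": [[[0,0,-0.045,0,0],[0,0,-0.045,0,0]]]}}

```text
time: 7.8
tool_pos: [0.4909, -0.2101, 0.2611]
orientation: [0.026, 0.71, -0.704, -0.003]
contact_force: [1.4, -1.2, -1.8]
finger_gap: 0.198
```

```bash
python3 -c "
from h import *
rel([0.4955,-0.2192,0.16],np.pi-.05)
env.camera('top');rel([0.4955,-0.2192,0.16],np.pi-.05)
"
```

```text
t 7.8 tcp [ 0.4909 -0.2101  0.2611] yaw 3.1004 shift [-0.0018  0.1011  0.0097] spin 0.00882598565414483 tilt [ 0.0313  0.0068 -0.9995] F [ 1.37 -1.24 -1.85] gap 0.198
t 7.85 tcp [ 0.4944 -0.2115  0.2689] yaw 3.1 shift [0.0031 0.1089 0.0082] spin 0.008427300183123432 tilt [ 0.0419  0.003  -0.9991] F [ 1.85 -0.53  4.85] gap 0.203
```

{"name": "carry_out", "arguments": {"rows": [[[0,0,0.01,0,0],[0,0,0.01,0,0],[0,0,0.01,0,0],[0,0,0.01,0,0],[0,0,0.01,0,0]]]}}

```text
time: 8.35
tool_pos: [0.4973, -0.2101, 0.2198]
orientation: [0.031, 0.707, -0.706, 0.003]
contact_force: [0.1, -0.2, -1.9]
finger_gap: 0.199
```

```bash
python3 -c "
from h import *
rel([0.4955,-0.2192,0.16],np.pi-.05)
env.camera('top');rel([0.4955,-0.2192,0.16],np.pi-.05)
"
```

```text
t 8.35 tcp [ 0.4973 -0.2101  0.2198] yaw 3.1019 shift [0.0043 0.0596 0.0093] spin 0.01030568592767045 tilt [ 4.870e-02  7.000e-04 -9.988e-01] F [ 0.14 -0.23 -1.86] gap 0.199
t 8.4 tcp [ 0.4961 -0.2096  0.2178] yaw 3.1019 shift [0.0029 0.0577 0.0098] spin 0.010325707631120729 tilt [ 0.0456  0.0019 -0.999 ] F [-1.53 -0.52 -3.17] gap 0.2
```

{"name": "carry_out", "arguments": {"rows": [[[0,0,-0.04,0.005,0],[0,0,-0.04,0.005,0.005],[0,0,-0.04,0,0.005],[0,0,0,0,0]]]}}

```text
time: 8.8
tool_pos: [0.4876, -0.2192, 0.3348]
orientation: [0.029, 0.71, -0.704, -0.006]
contact_force: [0.7, -0.7, -2.1]
finger_gap: 0.201
```

```bash
python3 -c "
from h import *
for i in range(4):
  rel([0.4955,-0.2192,0.16],np.pi-.05);env.camera('top')
"
```

```text
t 8.8 tcp [ 0.4876 -0.2192  0.3348] yaw 3.092 shift [-0.0022  0.175   0.0011] spin 0.0003705401175735368 tilt [ 0.0332  0.0069 -0.9994] F [ 0.65 -0.65 -2.1 ] gap 0.201
t 8.85 tcp [ 0.4861 -0.2186  0.3318] yaw 3.0921 shift [-0.0045  0.172   0.0018] spin 0.0005365360538696073 tilt [ 0.0288  0.0084 -0.9995] F [-0.08  0.79 -3.35] gap 0.202
t 8.9 tcp [ 0.485  -0.2181  0.3298] yaw 3.0924 shift [-0.0063  0.17    0.0025] spin 0.0008402422425675127 tilt [ 0.0255  0.0098 -0.9996] F [-0.13  0.19 -3.24] gap 0.2
t 8.95 tcp [ 0.4844 -0.2177  0.3288] yaw 3.0927 shift [-0.0073  0.169   0.003 ] spin 0.0010899236095851528 tilt [ 0.0234  0.0106 -0.9997] F [ 0.31  0.69 -2.87] gap 0.201
```

{"name": "carry_out", "arguments": {"rows": [[[0,-0.006,0.045,0,0]]]}}

```text
time: 9.1
tool_pos: [0.4939, -0.2187, 0.2865]
orientation: [0.028, 0.71, -0.704, -0.007]
contact_force: [1.7, -0.9, -1.9]
finger_gap: 0.203
```

```bash
cat >> h.py <<'E'
def settle(n,t,yaw=np.pi-.05):
    for i in range(n): env.camera('top')
    rel(t,yaw)
E
python3 -c "
from h import *
settle(3,[0.4955,-0.2192,0.16])
"
```

```text
t 9.25 tcp [ 0.4887 -0.216   0.2799] yaw 3.0935 shift [-0.0053  0.1199  0.0046] spin 0.0019004580889641076 tilt [ 0.0145  0.0142 -0.9998] F [-0.07  0.13 -1.43] gap 0.201
```

{"name": "carry_out", "arguments": {"rows": [[[0,0,0.045,0.002,0]]]}}

```text
time: 9.35
tool_pos: [0.4937, -0.219, 0.2397]
orientation: [0.026, 0.711, -0.703, -0.008]
contact_force: [1.2, -1.3, -1.9]
finger_gap: 0.202
```

```bash
python3 -c "
from h import *
settle(3,[0.4955,-0.2192,0.16])
"
```

```text
t 9.5 tcp [ 0.4875 -0.2168  0.2337] yaw 3.0935 shift [-0.0075  0.0737  0.0032] spin 0.0018630170799389667 tilt [ 0.0096  0.0161 -0.9998] F [ 1.3  -0.05 -1.34] gap 0.2
```

{"name": "carry_out", "arguments": {"rows": [[[0,0,0.045,0.002,0]]]}}

```text
time: 9.6
tool_pos: [0.4935, -0.2203, 0.1952]
orientation: [0.025, 0.711, -0.703, -0.009]
contact_force: [0.8, -0.7, -2.3]
finger_gap: 0.199
```

```bash
python3 -c "
from h import *
settle(3,[0.4955,-0.2192,0.16])
"
```

```text
t 9.75 tcp [ 0.4872 -0.218   0.1892] yaw 3.0933 shift [-0.0081  0.0292  0.0013] spin 0.0016600419929089227 tilt [ 0.0074  0.0169 -0.9998] F [ 0.83 -0.21 -1.18] gap 0.198
```

{"name": "carry_out", "arguments": {"rows": [[[0,-0.002,0.003,0,0],[0,-0.002,0.003,0,0],[0,-0.002,0.003,0,0],[0,-0.002,0.003,0,0],[0,0,0.003,0,0]]]}}

```text
time: 10.25
tool_pos: [0.5022, -0.2202, 0.1828]
orientation: [0.024, 0.711, -0.702, -0.01]
contact_force: [0.5, 0.2, -2.1]
finger_gap: 0.198
```

```bash
python3 -c "
from h import *
settle(0,[0.4955,-0.2192,0.16])
settle(1,[0.4955,-0.2192,0.16])
settle(1,[0.4955,-0.2192,0.16])
"
```

```text
t 10.25 tcp [ 0.5022 -0.2202  0.1828] yaw 3.0931 shift [ 0.0072  0.0227 -0.0004] spin 0.0015468808866123673 tilt [ 0.0211  0.0118 -0.9997] F [ 0.53  0.2  -2.14] gap 0.198
t 10.3 tcp [ 0.5017 -0.2201  0.1822] yaw 3.0931 shift [ 0.0066  0.022  -0.0003] spin 0.0015373672208425226 tilt [ 0.02    0.0122 -0.9997] F [ 0.51 -0.33 -2.9 ] gap 0.199
t 10.35 tcp [ 0.5013 -0.22    0.1821] yaw 3.0931 shift [ 0.0062  0.022  -0.0003] spin 0.001467584167924585 tilt [ 0.0193  0.0124 -0.9997] F [ 0.22 -0.38 -1.93] gap 0.2
```

{"name": "carry_out", "arguments": {"rows": [[[0,0.005,0.004,0,0],[0,0.003,0.006,0,0],[0,0.001,0.006,0,0],[0,0,0.006,0,0]]]}}

```text
time: 10.75
tool_pos: [0.4915, -0.2195, 0.1586]
orientation: [0.024, 0.711, -0.702, -0.011]
contact_force: [1.1, -0.4, -2.8]
finger_gap: 0.204
```

```bash
python3 -c "
from h import *
settle(0,[0.4955,-0.2192,0.16])
settle(2,[0.4955,-0.2192,0.14])
p,d,T=snap('b4')
settle(1,[0.4955,-0.2192,0.14])
cv2.imwrite('pics/wb4c.png',cv2.resize(p[60:260,180:380],None,fx=3,fy=3,interpolation=cv2.INTER_CUBIC)[:,:,::-1])
"
```

```text
t 10.75 tcp [ 0.4915 -0.2195  0.1586] yaw 3.0926 shift [-0.004  -0.0014 -0.0005] spin 0.0010148516896268944 tilt [ 0.0192  0.0122 -0.9997] F [ 1.12 -0.4  -2.76] gap 0.204
t 10.85 tcp [ 0.4911 -0.2191  0.158 ] yaw 3.0928 shift [-0.0041  0.0181  0.0001] spin 0.0012182075515871915 tilt [ 0.0177  0.0129 -0.9998] F [-0.13 -0.1  -2.12] gap 0.202
t 10.95 tcp [ 0.4919 -0.2194  0.159 ] yaw 3.0929 shift [-0.0032  0.0191 -0.0001] spin 0.0013125141187826372 tilt [ 0.0194  0.0123 -0.9997] F [ 0.26  0.45 -1.79] gap 0.201
```

View pics/wb4c.png

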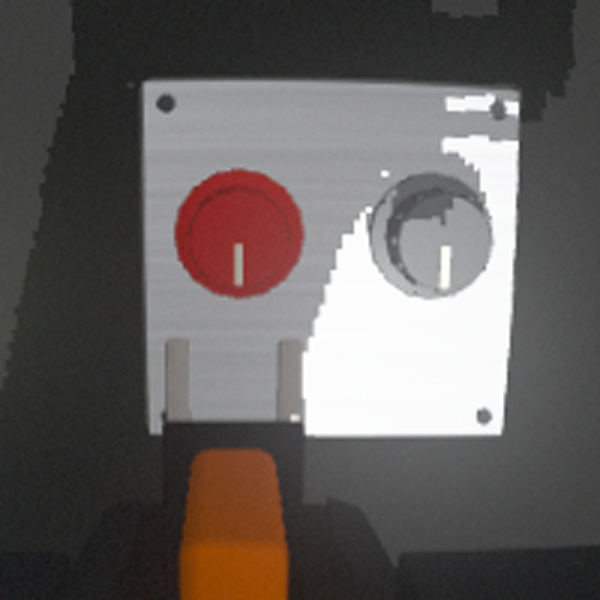

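```bash
cat >> h.py <<'E'
def meas(tag,vr=(172,202),cols=((232,246),(270,284)),capbox=(110,165,235,285)):
    z=np.load(f"w{tag}.npz");p,d,T=z["p"],z["d"],z["T"];C=wcloud(p,d,T)
    hsv=cv2.cvtColor(p,cv2.COLOR_RGB2HSV)
    a,b,c,e=capbox
    m=np.zeros(d.shape,bool);m[a:b,c:e]=True
    m&=((hsv[...,0]<8)|(hsv[...,0]>172))&(hsv[...,1]>130)&(hsv[...,2]>50)
    (cx,cy),rr=cv2.minEnclosingCircle(np.argwhere(m)[:,::-1].astype(np.float32))
    S=C[m];tp=S[(S[:,2]>.068)&(S[:,2]<.08)]
    print("cap px",round(cx,1),round(cy,1),round(rr,1),"flange c",wonz(T,cx,cy,.056).round(4),"top med",np.median(tp,0).round(4),"ext",((S.min(0)+S.max(0))/2)[:2].round(4))
    for c0,c1 in cols:
        S=C[vr[0]:vr[1],c0:c1].reshape(-1,3);zz=S[:,2];
        zf=T[2,3]-.17-.0888
        k=abs(zz-zf)<.005;S=S[k]
        A=np.c_[S[:,0],np.ones(len(S))] if len(S) else None
        sl=np.linalg.lstsq(A,S[:,2],rcond=None)[0][0] if len(S) else None
        print("prong n",len(S),"mean",S.mean(0).round(4),"xtip",S[:,0].max().round(4),"y",S[:,1].min().round(4),S[:,1].max().round(4),"slope",sl)
    print("tool-derived tcp z",(T@np.linalg.inv(np.array(env.calibration("wrist")["hand_eye"])))[:3,3].round(4))
E
python3 - <<'E'
from h import *
z=np.load("wb4.npz");p,d,T=z["p"],z["d"],z["T"];C=wcloud(p,d,T)
print(C[170:202:3,236:244,2].mean(1).round(4),C[170:202:3,273:281,2].mean(1).round(4))
Th=T@np.linalg.inv(np.array(env.calibration("wrist")["hand_eye"]));print(Th[:3,3])
for c0,c1 in((230,250),(266,286)):
    S=C[170:202,c0:c1].reshape(-1,3);S=S[(S[:,2]>.062)&(S[:,2]<.08)]
    A=np.c_[S[:,:2]-S[:,:2].mean(0),np.ones(len(S))];print(len(S),S.mean(0).round(4),S[:,0].max(),S[:,1].min(),S[:,1].max(),np.linalg.lstsq(A,S[:,2],rcond=None)[0].round(4))
hsv=cv2.cvtColor(p,cv2.COLOR_RGB2HSV)
m=((hsv[...,0]<8)|(hsv[...,0]>172))&(hsv[...,1]>130)&(hsv[...,2]>50);m[:110]=0;m[162:]=0;m[:,:232]=0;m[:,286:]=0
(cx,cy),rr=cv2.minEnclosingCircle(np.argwhere(m)[:,::-1].astype(np.float32));S=C[m];tp=S[(S[:,2]>.069)&(S[:,2]<.08)]
print(cx,cy,rr,wonz(T,cx,cy,.056).round(4),tp.min(0).round(4),tp.max(0).round(4),np.median(S[S[:,2]<.065],0))
print("plate",np.median(C[175:195,252:265,2]))
E
```

```text
[0.0447 0.0451 0.0667 0.0665 0.0663 0.0668 0.0666 0.066  0.0666 0.0666
 0.0668] [0.0454 0.045  0.069  0.0689 0.0689 0.0688 0.066  0.0662 0.0655 0.066
 0.0662]
[ 0.4910644  -0.21914472  0.15803779]
214 [ 0.4945 -0.2009  0.0694] 0.5066863257318941 -0.20474994032971439 -0.19681078241050742 [-0.0032  0.0367  0.0694]
207 [ 0.4932 -0.2349  0.0689] 0.5051273287135855 -0.23873031161122837 -0.23066953414781605 [0.     0.0221 0.0689]
259.0683898925781 137.38172912597656 20.994152069091797 [ 0.5373 -0.2214  0.056 ] [ 0.5213 -0.2371  0.0691] [ 0.5519 -0.2058  0.0768] [ 0.54423974 -0.221299    0.05674161]
plate 0.04526256490209496
```

{"name": "carry_out", "arguments": {"rows": [[[0,0,0.006,0.001,0.01],[0,0,0.006,0,0]]]}}

```text
time: 11.15
tool_pos: [0.4933, -0.2207, 0.1474]
orientation: [0.029, 0.711, -0.703, -0.013]
contact_force: [0.7, -0.0, -1.8]
finger_gap: 0.2
```

```bash
python3 -c "
from h import *
settle(0,[0.494,-0.220,0.139])
settle(1,[0.494,-0.220,0.139])
settle(1,[0.494,-0.220,0.139])
"
```

```text
t 11.15 tcp [ 0.4933 -0.2207  0.1474] yaw 3.0821 shift [-0.0004  0.0084 -0.0006] spin -0.0095349773663842 tilt [ 0.0219  0.0113 -0.9997] F [ 0.72 -0.03 -1.79] gap 0.2
t 11.2 tcp [ 0.4928 -0.2203  0.1464] yaw 3.0825 shift [-0.0011  0.0075 -0.0003] spin -0.009065221942239798 tilt [ 0.0206  0.012  -0.9997] F [ 0.6   0.87 -1.99] gap 0.198
t 11.25 tcp [ 0.4927 -0.2203  0.1468] yaw 3.0827 shift [-0.0012  0.0078 -0.0002] spin -0.008903572293657014 tilt [ 0.0202  0.0121 -0.9997] F [-0.49 -0.48 -1.05] gap 0.201
```

{"name": "carry_out", "arguments": {"rows": [[[0,0,0.0045,0,0],[0,0,0.0025,0,0]]]}}

```text
time: 11.45
tool_pos: [0.493, -0.2202, 0.1394]
orientation: [0.028, 0.711, -0.702, -0.014]
contact_force: [-0.4, 1.2, -2.4]
finger_gap: 0.201
```

```bash
python3 -c "
from h import *
settle(0,[0.494,-0.220,0.139])
settle(1,[0.494,-0.220,0.139])
settle(1,[0.494,-0.220,0.139])
snap('b5');settle(0,[0.494,-0.220,0.139])
"
python3 - <<'E'
import sys;sys.path.insert(0,'.')
import os;os.chdir('.')
from h import *
z=np.load("wb5.npz");p,d,T=z["p"],z["d"],z["T"];C=wcloud(p,d,T)
cv2.imwrite('pics/wb5c.png',cv2.resize(p[60:260,180:380],None,fx=3,fy=3,interpolation=cv2.INTER_CUBIC)[:,:,::-1])
for c0,c1 in((236,243),(274,280)):
    print(C[166:202:3,c0:c1,2].mean(1).round(4),C[180:200,c0:c1].reshape(-1,3).mean(0).round(4))
Th=T@np.linalg.inv(np.array(env.calibration("wrist")["hand_eye"]));print(Th[:3,3])
print("plate",np.median(C[175:195,252:265,2]))
E
```

```text
t 11.45 tcp [ 0.493  -0.2202  0.1394] yaw 3.0828 shift [-0.0009  0.0005 -0.0003] spin -0.008793707902375658 tilt [ 0.0206  0.012  -0.9997] F [-0.42  1.2  -2.43] gap 0.201
t 11.5 tcp [ 0.493  -0.2202  0.1393] yaw 3.0828 shift [-0.001   0.0003 -0.0002] spin -0.008803115212564272 tilt [ 0.0204  0.0121 -0.9997] F [-0.04 -0.28 -2.02] gap 0.203
t 11.55 tcp [ 0.493  -0.2202  0.1395] yaw 3.0829 shift [-0.0009  0.0006 -0.0002] spin -0.008734192947542851 tilt [ 0.0205  0.012  -0.9997] F [-0.21 -0.33 -1.34] gap 0.2
t 11.6 tcp [ 0.4932 -0.2203  0.1398] yaw 3.0828 shift [-0.0008  0.0008 -0.0003] spin -0.008825959593270483 tilt [ 0.0208  0.0119 -0.9997] F [ 0.42  0.02 -2.44] gap 0.2
[0.0457 0.0453 0.0452 0.0509 0.0508 0.0511 0.0508 0.0509 0.0513 0.0515
 0.0884 0.0508] [ 0.4952 -0.2025  0.0529]
[0.0455 0.0454 0.0451 0.0504 0.0507 0.0506 0.0501 0.0511 0.0508 0.0501
 0.0505 0.0505] [ 0.4927 -0.2361  0.0505]
[ 0.49304776 -0.22019033  0.13953892]
plate 0.04526951263958087
```

View pics/wb5c.png

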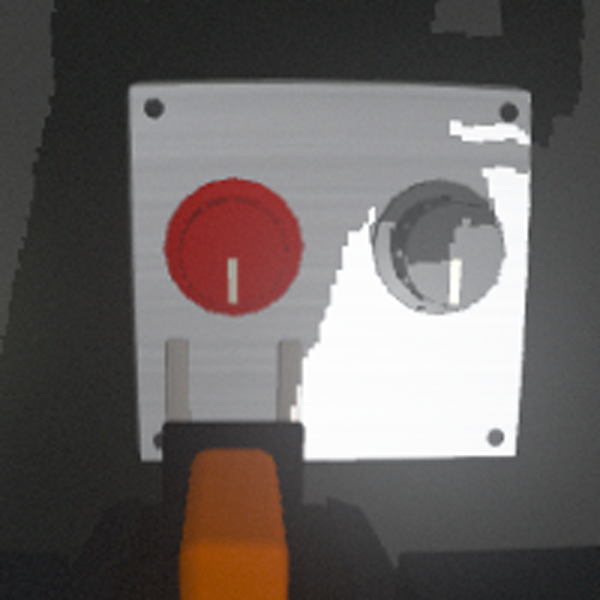

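{"name": "carry_out", "arguments": {"rows": [[[0,-0.01,0.0004,0,0]]]}}

```text
time: 11.7
tool_pos: [0.5024, -0.2211, 0.1396]
orientation: [0.028, 0.711, -0.702, -0.014]
contact_force: [0.4, 0.2, -2.1]
finger_gap: 0.201
```

```bash
python3 -c "
from h import *
settle(0,[0.536,-0.2225,0.1393])
settle(2,[0.536,-0.2225,0.1393])
"
```

```text
t 11.7 tcp [ 0.5024 -0.2211  0.1396] yaw 3.082 shift [-0.0336  0.0009 -0.0006] spin -0.00961951301431796 tilt [ 0.0197  0.0119 -0.9997] F [ 0.4   0.23 -2.07] gap 0.201
t 11.8 tcp [ 0.5051 -0.2208  0.14  ] yaw 3.0835 shift [-0.0309  0.0014 -0.0001] spin -0.008084262105641393 tilt [ 0.023   0.0116 -0.9997] F [ 0.67  0.11 -1.98] gap 0.201
```

{"name": "carry_out", "arguments": {"rows": [[[0,-0.008,0.001,0,0]]]}}

```text
time: 11.9
tool_pos: [0.5129, -0.2214, 0.1392]
orientation: [0.028, 0.711, -0.702, -0.013]
contact_force: [-0.4, -0.3, -1.8]
finger_gap: 0.199
```

```bash
python3 -c "
from h import *
settle(0,[0.536,-0.2225,0.1393])
settle(2,[0.536,-0.2225,0.1393])
"
```

```text
t 11.9 tcp [ 0.5129 -0.2214  0.1392] yaw 3.0831 shift [-0.0231  0.0004 -0.0003] spin -0.008485319506404299 tilt [ 0.0222  0.0116 -0.9997] F [-0.36 -0.28 -1.76] gap 0.199
t 12.0 tcp [ 0.5148 -0.221   0.1393] yaw 3.0843 shift [-0.0213  0.0005  0.0003] spin -0.007272284211700786 tilt [ 0.0245  0.0115 -0.9996] F [ 0.16 -0.43 -2.05] gap 0.203
```

{"name": "carry_out", "arguments": {"rows": [[[0,-0.008,0.0006,0.0005,0]]]}}

```text
time: 12.1
tool_pos: [0.5223, -0.2221, 0.1388]
orientation: [0.028, 0.711, -0.702, -0.012]
contact_force: [-0.2, -0.6, -2.4]
finger_gap: 0.198
```

```bash
python3 -c "
from h import *
settle(0,[0.536,-0.2225,0.1393])
settle(2,[0.536,-0.2225,0.1393])
"
```

```text
t 12.1 tcp [ 0.5223 -0.2221  0.1388] yaw 3.0839 shift [-0.0137 -0.0002 -0.0004] spin -0.00765393329815911 tilt [ 0.0234  0.0117 -0.9997] F [-0.2  -0.62 -2.37] gap 0.198
t 12.2 tcp [ 0.5242 -0.2219  0.139 ] yaw 3.0849 shift [-0.0118  0.     -0.0001] spin -0.006714494264958848 tilt [ 0.0258  0.0115 -0.9996] F [-0.28  0.37 -1.47] gap 0.202
```

{"name": "carry_out", "arguments": {"rows": [[[0,-0.007,0.0004,0.0003,0]]]}}

```text
time: 12.3
tool_pos: [0.5306, -0.2227, 0.1386]
orientation: [0.029, 0.711, -0.702, -0.012]
contact_force: [-0.4, -0.2, -2.4]
finger_gap: 0.205
```

```bash
python3 -c "
from h import *
settle(0,[0.536,-0.2225,0.1393])
settle(2,[0.536,-0.2225,0.1393])
p,d,T=snap('b6');settle(0,[0.536,-0.2225,0.1393])
cv2.imwrite('pics/wb6c.png',cv2.resize(p[90:290,180:380],None,fx=3,fy=3,interpolation=cv2.INTER_CUBIC)[:,:,::-1])
"
```

```text
t 12.3 tcp [ 0.5306 -0.2227  0.1386] yaw 3.0845 shift [-0.0054 -0.0006 -0.0005] spin -0.007103934357269193 tilt [ 0.0247  0.0116 -0.9996] F [-0.41 -0.22 -2.37] gap 0.205
t 12.4 tcp [ 0.5324 -0.2225  0.1389] yaw 3.0852 shift [-0.0036 -0.0003 -0.0002] spin -0.006349926811293649 tilt [ 0.027   0.0114 -0.9996] F [-0.21 -0.08 -2.14] gap 0.198
t 12.45 tcp [ 0.5317 -0.2225  0.1388] yaw 3.0852 shift [-0.0043 -0.0004 -0.0003] spin -0.006442258739586482 tilt [ 0.0262  0.0114 -0.9996] F [ 0.07 -0.19 -2.15] gap 0.201
```

View pics/wb6c.png

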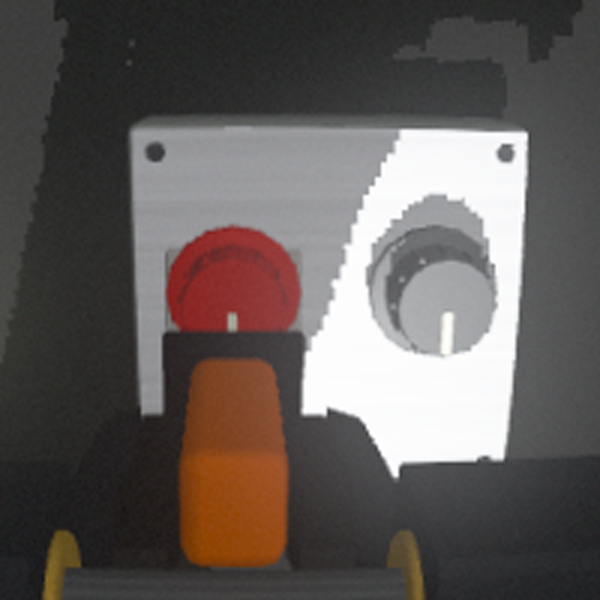

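{"name": "carry_out", "arguments": {"rows": [[[0,-0.0025,0.0,0,0]]]}}

```text
time: 12.55
tool_pos: [0.5338, -0.2227, 0.1388]
orientation: [0.029, 0.711, -0.702, -0.011]
contact_force: [-0.6, -1.3, -1.2]
finger_gap: 0.2
```

```bash
python3 -c "
from h import *
settle(0,[0.536,-0.2225,0.1393])
settle(2,[0.536,-0.2225,0.1393])
"
```

```text
t 12.55 tcp [ 0.5338 -0.2227  0.1388] yaw 3.0849 shift [-0.0022 -0.0005 -0.0004] spin -0.006680381892265608 tilt [ 0.0255  0.0115 -0.9996] F [-0.62 -1.28 -1.23] gap 0.2
t 12.65 tcp [ 0.5345 -0.2226  0.1389] yaw 3.0852 shift [-0.0015 -0.0003 -0.0002] spin -0.006359197528695404 tilt [ 0.0265  0.0115 -0.9996] F [-0.58  0.53 -1.74] gap 0.2
```

{"name": "carry_out", "arguments": {"rows": [[[0,-0.0015,-0.0005,0,0]]]}}

```text
time: 12.75
tool_pos: [0.5357, -0.2227, 0.1393]
orientation: [0.029, 0.711, -0.702, -0.011]
contact_force: [0.5, -0.5, -2.6]
finger_gap: 0.198
```

{"name": "carry_out", "arguments": {"rows": [[[0,0,-0.0015,0,0]]]}}

```text
time: 12.85
tool_pos: [0.5357, -0.2227, 0.1409]
orientation: [0.029, 0.711, -0.702, -0.011]
contact_force: [0.2, 0.0, -2.6]
finger_gap: 0.205
```

```bash
python3 -c "
from h import *
settle(0,[0.536,-0.2225,0.1393])
settle(1,[0.536,-0.2225,0.1393])
settle(1,[0.536,-0.2225,0.1393])
"
```

```text
t 12.85 tcp [ 0.5357 -0.2227  0.1409] yaw 3.0852 shift [-0.0002  0.0016 -0.0002] spin -0.006442352820155595 tilt [ 0.026   0.0116 -0.9996] F [ 0.19  0.04 -2.59] gap 0.205
t 12.9 tcp [ 0.5357 -0.2228  0.1412] yaw 3.085 shift [-0.0002  0.0019 -0.0003] spin -0.0065869030246821225 tilt [ 0.0262  0.0114 -0.9996] F [ 1.14  0.06 -1.82] gap 0.201
t 12.95 tcp [ 0.5357 -0.2228  0.1411] yaw 3.085 shift [-0.0002  0.0018 -0.0003] spin -0.006548979731961335 tilt [ 0.0263  0.0114 -0.9996] F [-0.48 -0.06 -2.65] gap 0.203
```

{"name": "carry_out", "arguments": {"rows": [[[0,0,-0.001,0,0]]]}}

```text
time: 13.05
tool_pos: [0.5355, -0.2228, 0.1421]
orientation: [0.029, 0.711, -0.702, -0.011]
contact_force: [-0.4, 0.6, -3.1]
finger_gap: 0.201
```

{"name": "carry_out", "arguments": {"rows": [[[0,0,-0.001,0,0]]]}}

```text
time: 13.15
tool_pos: [0.5351, -0.2227, 0.1427]
orientation: [0.029, 0.711, -0.702, -0.011]
contact_force: [1.5, -1.2, -8.7]
finger_gap: 0.2
```

{"name": "carry_out", "arguments": {"rows": [[[0,0,-0.001,0,0]]]}}

```text
time: 13.25
tool_pos: [0.5347, -0.2226, 0.1431]
orientation: [0.029, 0.711, -0.702, -0.011]
contact_force: [2.0, -1.1, -11.1]
finger_gap: 0.199
```

{"name": "carry_out", "arguments": {"rows": [[[0,0,-0.001,0,0]]]}}

```text
time: 13.35
tool_pos: [0.5344, -0.2226, 0.1433]
orientation: [0.028, 0.711, -0.702, -0.011]
contact_force: [2.7, -1.5, -14.1]
finger_gap: 0.199
```

{"name": "carry_out", "arguments": {"rows": [[[0,0,-0.001,0,0]]]}}

```text
time: 13.45
tool_pos: [0.5342, -0.2225, 0.1435]
orientation: [0.028, 0.711, -0.702, -0.012]
contact_force: [4.0, -1.1, -15.4]
finger_gap: 0.199
```

```bash
python3 -c "
from h import *
settle(0,[0.536,-0.2225,0.1393])
"
```

```text
t 13.45 tcp [ 0.5342 -0.2225  0.1435] yaw 3.0852 shift [-0.0017  0.0043 -0.    ] spin -0.006435224819723029 tilt [ 0.0238  0.0122 -0.9996] F [  4.04  -1.11 -15.36] gap 0.199
```

{"name": "carry_out", "arguments": {"rows": [[[0,-0.0003,-0.0015,0,0]]]}}

```text
time: 13.55
tool_pos: [0.5341, -0.2225, 0.1442]
orientation: [0.028, 0.711, -0.702, -0.012]
contact_force: [4.0, -1.4, -15.7]
finger_gap: 0.199
```

{"name": "carry_out", "arguments": {"rows": [[[0,-0.0003,-0.0015,0,0]]]}}

```text
time: 13.65
tool_pos: [0.5345, -0.2226, 0.1458]
orientation: [0.028, 0.711, -0.702, -0.012]
contact_force: [1.4, -0.8, -4.3]
finger_gap: 0.204
```

Force dropped: the catch has released. Raise gently.

{"name": "carry_out", "arguments": {"rows": [[[0,0,-0.004,0,0],[0,0,-0.005,0,0],[0,0,-0.006,0,0]]]}}

```text
time: 13.95
tool_pos: [0.5345, -0.2229, 0.164]
orientation: [0.028, 0.711, -0.702, -0.012]
contact_force: [-0.6, -1.0, -3.0]
finger_gap: 0.201
```

```bash
python3 -c "
from h import *
settle(0,[0.536,-0.2225,0.1393])
p,d,T=snap('c1');settle(0,[0.536,-0.2225,0.1393])
cv2.imwrite('pics/wc1c.png',cv2.resize(p[90:290,180:380],None,fx=3,fy=3,interpolation=cv2.INTER_CUBIC)[:,:,::-1])
"
```

```text
t 13.95 tcp [ 0.5345 -0.2229  0.164 ] yaw 3.0849 shift [-0.0009  0.0247 -0.0001] spin -0.006656411041702004 tilt [ 0.0236  0.0123 -0.9996] F [-0.63 -1.05 -2.96] gap 0.201
t 14.0 tcp [ 0.5353 -0.2232  0.1653] yaw 3.0848 shift [ 0.      0.026  -0.0004] spin -0.006763476675219149 tilt [ 0.0257  0.0115 -0.9996] F [ 0.36  0.14 -1.41] gap 0.203
```

View pics/wc1c.png

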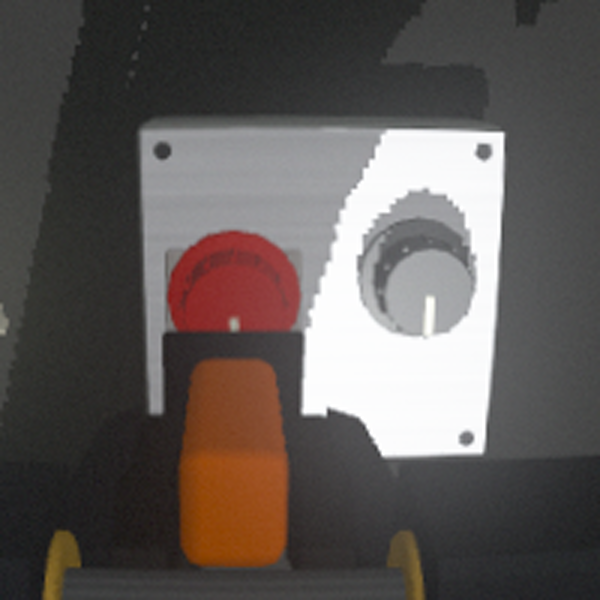

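{"name": "carry_out", "arguments": {"rows": [[[0,0,-0.008,0,0],[0,0,-0.01,0,0],[0,0,-0.01,0,0],[0,0,-0.01,0,0],[0,0,-0.008,0,0]]]}}

```text
time: 14.5
tool_pos: [0.5341, -0.2238, 0.2164]
orientation: [0.029, 0.711, -0.703, -0.011]
contact_force: [-0.8, 0.4, -2.7]
finger_gap: 0.199
```

```bash
python3 -c "
from h import *
rel([0.43,0.01,0.23],np.pi-.05)
p,d,T=snap('c2');settle(0,[0.43,0.01,0.23])
cv2.imwrite('pics/wc2c.png',cv2.resize(p[90:290,180:380],None,fx=3,fy=3,interpolation=cv2.INTER_CUBIC)[:,:,::-1])
# tray from top
z=np.load('top0.npz');q,dd=z['p'],z['d'];hsv=cv2.cvtColor(q,cv2.COLOR_RGB2HSV)
C=cloud('top',dd)
m=(hsv[...,0]>100)&(hsv[...,0]<115)&(hsv[...,1]>150)&(C[...,2]<.03);m[:215]=0;m[260:]=0;m[:,:230]=0;m[:,275:]=0
S=C[m];print(S.min(0),S.max(0),cv2.minAreaRect(S[:,:2].astype(np.float32)))
# wb2/wp view of tray
z=np.load('wp.npz');q,dd,T=z['p'],z['d'],z['T'];hsv=cv2.cvtColor(q,cv2.COLOR_RGB2HSV);C=wcloud(q,dd,T)
m=(hsv[...,0]>100)&(hsv[...,0]<118)&(hsv[...,1]>150)&(hsv[...,2]>80)&(C[...,2]<.03);m[:95]=0;m[200:]=0;m[:,:315]=0;m[:,405:]=0
S=C[m];print(S.min(0),S.max(0),cv2.minAreaRect(S[:,:2].astype(np.float32)))
"
```

```text
t 14.5 tcp [ 0.5341 -0.2238  0.2164] yaw 3.0848 shift [ 0.1168 -0.0138 -0.2277] spin -0.00677533273269848 tilt [ 0.0266  0.0111 -0.9996] F [-0.77  0.41 -2.68] gap 0.199
t 14.55 tcp [ 0.5349 -0.2241  0.2178] yaw 3.0848 shift [ 0.1176 -0.0128 -0.228 ] spin -0.006761996087084388 tilt [ 0.0288  0.0103 -0.9995] F [ 0.86 -0.69 -0.62] gap 0.202
[ 0.36547329 -0.03896626 -0.00442537] [0.48472744 0.07274457 0.02103735] ((0.4274766445159912, 0.015438888221979141), (0.11875924468040466, 0.10814838856458664), 3.574676990509033)
[ 0.36384872 -0.05143166 -0.00177599] [0.48615489 0.06858748 0.0166091 ] ((0.42635634541511536, 0.008684501051902771), (0.11939047276973724, 0.11421789228916168), 3.65254545211792)
```

View pics/wc2c.png

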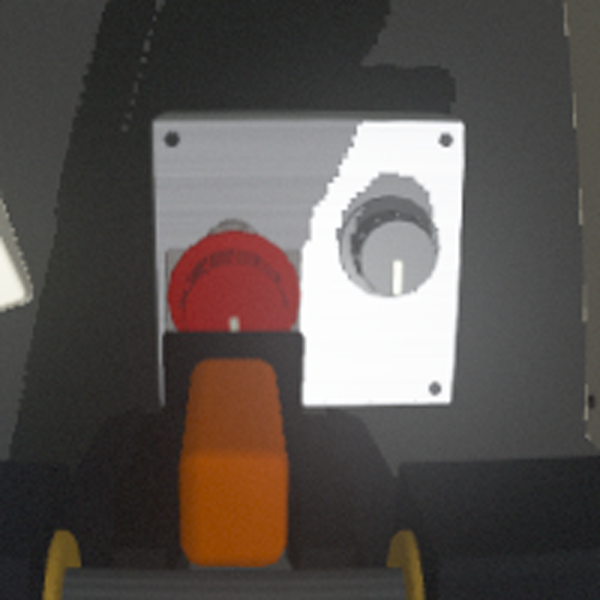

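{"name": "carry_out", "arguments": {"rows": [[[0,0.003,0,-0.006,0],[0,0.005,0,-0.01,0],[0,0.006,0,-0.013,0],[0,0.007,0,-0.015,0],[0,0.007,0,-0.015,0]]]}}

```text
time: 15.05
tool_pos: [0.5076, -0.1597, 0.2168]
orientation: [0.03, 0.711, -0.703, -0.011]
contact_force: [0.0, 0.6, -2.2]
finger_gap: 0.199
```

```bash
python3 -c "
from h import *
rel([0.435,0.013,0.2],np.pi-.05)
p,d,T=snap('c3')
cv2.imwrite('pics/wc3c.png',p[:,:,::-1])
z=np.load('top0.npz');C=cloud('top',z['d']);print('scale z',C[160:210,240:285,2].max(),np.median(C[170:190,250:270,2]))
"
```

```text
t 15.05 tcp [ 0.5076 -0.1597  0.2168] yaw 3.083 shift [ 0.083   0.0167 -0.168 ] spin -0.008624731236916539 tilt [ 0.027   0.0106 -0.9996] F [ 0.02  0.6  -2.22] gap 0.199
scale z 1.2968908683022855 0.04880085022721348
```

View pics/wc3c.png

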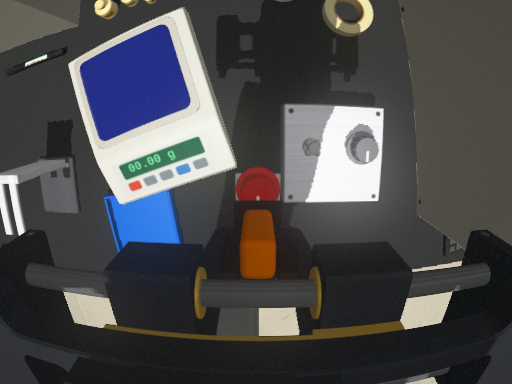

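{"name": "carry_out", "arguments": {"rows": [[[0,0.007,0,-0.014,0],[0,0.008,0,-0.016,0],[0,0.008,0,-0.016,0],[0,0.008,0,-0.016,0],[0,0.008,0,-0.016,0]]]}}

```text
time: 15.6
tool_pos: [0.4685, -0.0698, 0.2164]
orientation: [0.027, 0.711, -0.702, -0.01]
contact_force: [0.5, 0.2, -1.8]
finger_gap: 0.199
```

{"name": "carry_out", "arguments": {"rows": [[[0,0.008,0,-0.016,0],[0,0.008,0,-0.016,0],[0,0.008,0,-0.014,0],[0,0.006,0,-0.01,0],[0,0.003,0,-0.006,0]]]}}

```text
time: 16.1
tool_pos: [0.434, 0.0013, 0.2162]
orientation: [0.025, 0.712, -0.702, -0.008]
contact_force: [0.2, 1.0, -2.7]
finger_gap: 0.203
```

```bash
python3 -c "
from h import *
settle(2,[0.435,0.013,0.2])
p,d,T=snap('c4')
"
```

```text
t 16.2 tcp [0.4344 0.001  0.2163] yaw 3.096 shift [ 0.0003  0.0165 -0.0118] spin 0.004380999574146394 tilt [ 0.0244  0.0128 -0.9996] F [-0.09  0.05 -3.1 ] gap 0.201
```

View pics/wc4.png

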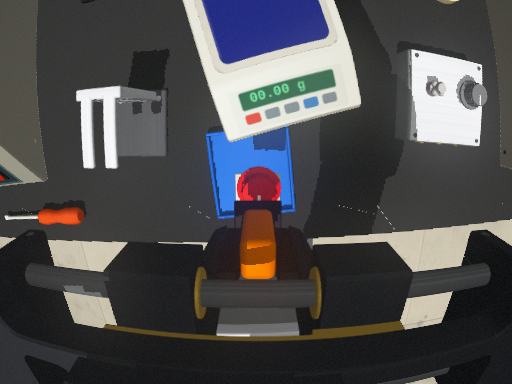

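```bash
python3 -c "
from h import *
z=np.load('wc4.npz');p,d,T=z['p'],z['d'],z['T']
q=[wonz(T,u,v,.014) for u,v in((208,134),(290,127),(295,212),(219,217))]
for x in q: print(x.round(4))
print(np.mean(q,0),[np.linalg.norm(q[i]-q[i-1]).round(4) for i in range(4)])
cv2.imwrite('pics/wc4c.png',cv2.resize(p[110:240,190:320],None,fx=4.5,fy=4.5,interpolation=cv2.INTER_CUBIC)[:,:,::-1])
"
```

```text
[0.4812 0.0645 0.014 ]
[ 0.4851 -0.0391  0.014 ]
[ 0.3731 -0.0433  0.014 ]
[0.3701 0.0586 0.014 ]
[0.42735542 0.01018353 0.014     ] [np.float64(0.1113), np.float64(0.1037), np.float64(0.1121), np.float64(0.102)]
```

View pics/wc4c.png

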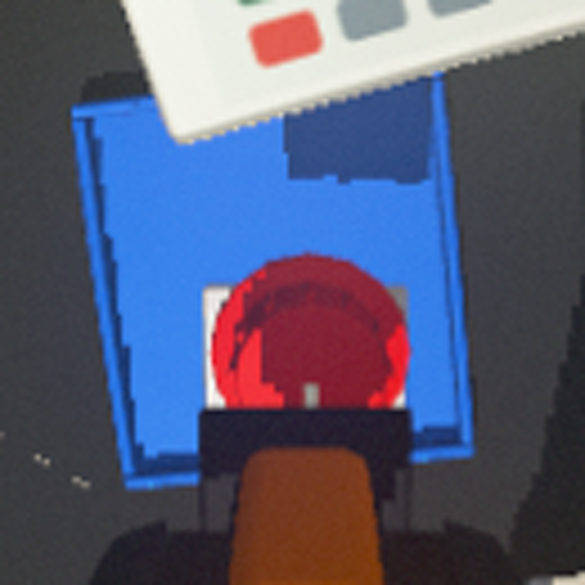

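{"name": "carry_out", "arguments": {"rows": [[[0,0.001,0.008,-0.004,0],[0,0.001,0.013,-0.005,0],[0,0,0.015,-0.001,0],[0,0,0.013,0,0],[0,0,0.01,0,0]]]}}

```text
time: 16.75
tool_pos: [0.4375, 0.009, 0.1548]
orientation: [0.029, 0.711, -0.702, -0.009]
contact_force: [0.1, -0.3, -1.6]
finger_gap: 0.201
```

```bash
python3 -c "
from h import *
z=np.load('wc4.npz');T=z['T'];print('scale corner',wonz(T,230,141,.049))
settle(2,[0.432,0.0105,0.11])
settle(1,[0.432,0.0105,0.11])
"
```

```text
scale corner [0.47362153 0.03308535 0.049     ]
t 16.85 tcp [0.4366 0.0089 0.1545] yaw 3.089 shift [ 0.0059  0.0444 -0.0007] spin -0.002610900106447378 tilt [ 0.0267  0.0119 -0.9996] F [ 0.44 -0.27 -2.29] gap 0.199
t 16.9 tcp [0.4372 0.009  0.1554] yaw 3.0891 shift [ 0.0065  0.0453 -0.0006] spin -0.002484513106316033 tilt [ 0.028   0.0119 -0.9995] F [-0.49 -0.29 -1.63] gap 0.199
```

{"name": "carry_out", "arguments": {"rows": [[[0,0.003,0.008,0,0],[0,0.002,0.01,0,0],[0,0,0.01,0,0],[0,0,0.007,0,0]]]}}

```text
time: 17.3
tool_pos: [0.4349, 0.0096, 0.1196]
orientation: [0.03, 0.711, -0.702, -0.007]
contact_force: [0.1, 0.2, -2.0]
finger_gap: 0.198
```

```bash
python3 -c "
from h import *
settle(2,[0.432,0.0105,0.097])
p,d,T=snap('c5')
"
```

```text
t 17.4 tcp [0.4343 0.0095 0.1193] yaw 3.0882 shift [ 0.003   0.0223 -0.0005] spin -0.003395488666283697 tilt [ 0.031   0.012  -0.9994] F [ 0.35 -0.01 -1.34] gap 0.2
```

View pics/wc5.png

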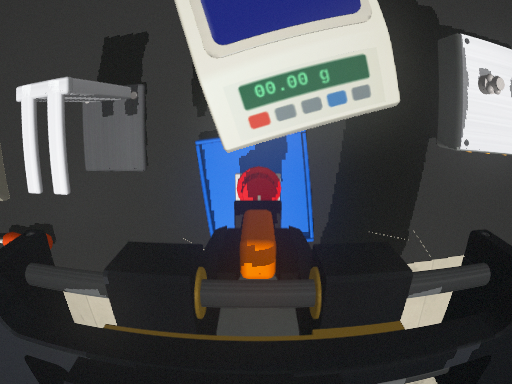

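{"name": "carry_out", "arguments": {"rows": [[[0,0.001,0.006,0,0],[0,0,0.006,0,0],[0,0,0.004,0,0],[0,0,0.002,0,0]]]}}

```text
time: 17.85
tool_pos: [0.4353, 0.01, 0.1013]
orientation: [0.031, 0.711, -0.702, -0.007]
contact_force: [-0.3, 0.5, -2.4]
finger_gap: 0.201
```

{"name": "carry_out", "arguments": {"rows": [[[0,0,0.0015,0,0]]]}}

```text
time: 17.95
tool_pos: [0.4354, 0.01, 0.0995]
orientation: [0.031, 0.711, -0.702, -0.007]
contact_force: [-0.8, -0.1, -1.8]
finger_gap: 0.199
```

{"name": "carry_out", "arguments": {"rows": [[[0,0,0.0015,0,0]]]}}

```text
time: 18.05
tool_pos: [0.4355, 0.01, 0.0979]
orientation: [0.031, 0.711, -0.702, -0.007]
contact_force: [0.1, 0.3, -2.5]
finger_gap: 0.199
```

{"name": "carry_out", "arguments": {"rows": [[[0,0,0.001,0,0]]]}}

```text
time: 18.15
tool_pos: [0.4365, 0.0102, 0.0973]
orientation: [0.031, 0.711, -0.702, -0.006]
contact_force: [0.1, 1.0, 9.1]
finger_gap: 0.202
```

{"name": "carry_out", "arguments": {"rows": [[[0,0,0.001,0,0]]]}}

```text
time: 18.25
tool_pos: [0.4373, 0.0105, 0.0972]
orientation: [0.032, 0.711, -0.702, -0.006]
contact_force: [-4.4, 1.1, 17.2]
finger_gap: 0.202
```

```bash
python3 -c "
from h import *
settle(1,[0.432,0.0105,0.097])
"
```

```text
t 18.3 tcp [0.4372 0.0105 0.0972] yaw 3.0883 shift [0.0052 0.     0.0003] spin -0.0033344382445825715 tilt [ 0.0367  0.0125 -0.9993] F [-3.43  0.38 10.9 ] gap 0.199
```

{"name": "carry_out", "arguments": {"rows": [[[0,0,-0.0008,0,0],[0,0,0,0,0]]]}}

```text
time: 18.5
tool_pos: [0.4374, 0.0105, 0.0985]
orientation: [0.032, 0.711, -0.702, -0.006]
contact_force: [-0.5, 0.2, -1.9]
finger_gap: 0.201
```

{"name": "carry_out", "arguments": {"rows": [[[70,0,0,0,0],[70,0,0,0,0],[70,0,0,0,0],[70,0,0,0,0],[70,0,0,0,0]]]}}

```text
time: 19.0
tool_pos: [0.4382, 0.0106, 0.0987]
orientation: [0.032, 0.712, -0.702, -0.005]
contact_force: [-0.4, 0.1, 0.3]
finger_gap: 0.627
```

```bash
python3 -c "
from h import *
settle(1,[0.4355,0.0105,0.22])
p,d,T=snap('c6')
"
```

```text
t 19.05 tcp [0.4382 0.0105 0.0987] yaw 3.0881 shift [-0.0019 -0.1213 -0.0016] spin -0.0034481349749975188 tilt [ 0.0388  0.0126 -0.9992] F [-0.8  -0.43 -0.04] gap 0.679
```

View pics/wc6.png

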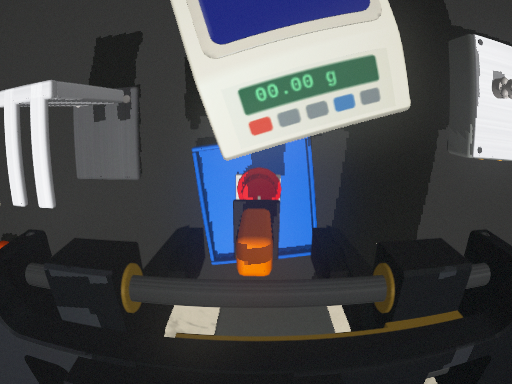

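{"name": "carry_out", "arguments": {"rows": [[[70,0,-0.01,0,0],[70,0,-0.02,0,0],[70,0,-0.03,0,0],[70,0,-0.04,0,0],[70,0,-0.04,0,0]]]}}

```text
time: 19.6
tool_pos: [0.4285, 0.0088, 0.241]
orientation: [0.028, 0.712, -0.702, -0.009]
contact_force: [1.1, 0.2, 0.0]
finger_gap: 0.703
```

{"name": "carry_out", "arguments": {"rows": [[[70,0,-0.02,0,0],[70,0,0,0,0]]]}}

```text
time: 19.8
tool_pos: [0.4306, 0.0088, 0.2683]
orientation: [0.032, 0.712, -0.702, -0.005]
contact_force: [0.4, 0.7, -0.8]
finger_gap: 0.7
```

Run:
```python
from h import *
settle(3,[0.4355,0.0105,0.22])
p,d,T=snap('f1');C=wcloud(p,d,T)
hsv=cv2.cvtColor(p,cv2.COLOR_RGB2HSV)
m=(hsv[...,0]>6)&(hsv[...,0]<20)&(hsv[...,1]>170)&(C[...,2]>.12)&(C[...,2]<.155)
S=C[m];print("handle top",len(S),np.median(S,0).round(4))
m=((hsv[...,0]<6)|(hsv[...,0]>174))&(hsv[...,1]>130)&(C[...,2]<.045)&(C[...,2]>.005)&(abs(C[...,1])<.06)&(C[...,0]<.5)
S=C[m];print("cap",len(S),np.median(S,0).round(4),S.min(0).round(4),S.max(0).round(4))
p,d=env.camera("scene");cv2.imwrite("pics/sf.png",cv2.resize(p[120:300,120:360],None,fx=3,fy=3)[:,:,::-1])
```

```text
t 19.95 tcp [0.4284 0.0087 0.2644] yaw 3.0895 shift [-0.0056  0.0447 -0.0016] spin -0.002124570446557783 tilt [ 0.0318  0.0129 -0.9994] F [-1.5   0.85 -0.51] gap 0.701
handle top 325 [0.4384 0.0116 0.1415]
cap 304 [0.4536 0.0078 0.0271] [ 0.432  -0.0079  0.0101] [0.5    0.0294 0.0326]
```

View pics/wf1.png

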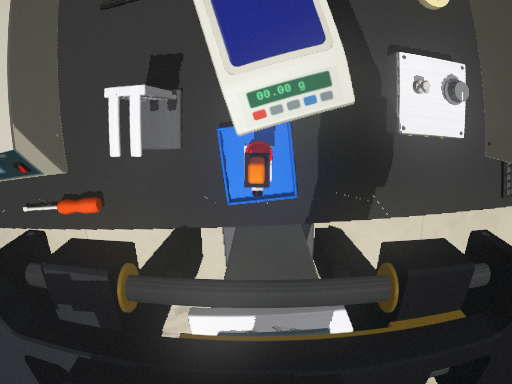

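View pics/sf.png

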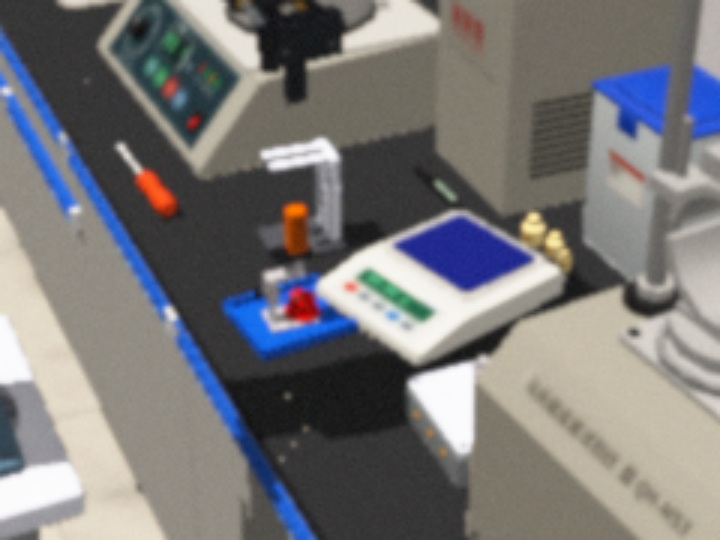

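```bash
python3 -c "
from h import *
settle(2,[0.43,0.01,0.26]);print(env.finish_job())"
```

```text
t 20.15 tcp [0.4281 0.0087 0.2637] yaw 3.0896 shift [-0.0017  0.0038 -0.0013] spin -0.0019814067024892523 tilt [ 0.0298  0.0131 -0.9995] F [-0.03 -0.08 -0.5 ] gap 0.699
the job is handed in; nothing more can be done
None
```

The red cap is off its post, and the puller stands upright in the blue tray with the cap lying on its fork. I handed the job in at about 20 s of the 69 s allowed; no verdict was reported.

- **Pull:** I slid the fork under the cap's flange without feeling any contact. The cap popped off at about 13–14 N of net pull, which I read from the wrist force sensor.
- **Placing:** The puller touched the tray floor with a reading of up to about 17 N. I eased off, released it and raised the arm clear of it.
- **Last checks:** The handle top is at about (0.438, 0.012, 0.1415) m, which puts the puller's origin near 0.111 m, below the 0.14 m limit. The cap's top is at about 0.030 m, so its underside is near 8 mm, below the 20 mm limit.
- **Rest of the scene:** The grey cap is still on its post in the last picture. The fingers are open, and the arm senses about 0.5 N, which I take as sensor noise.
- **Not exact:** The camera estimates of the tray's centre differed by up to about 7 mm, which is within the margin I left. The tool also drifted up to about 0.05 rad off vertical during the job. It was about 0.026 rad during the pull, close to its 0.023 rad tilt when it gripped the puller. I did not measure how far the bystanders moved; in the last views they look untouched.

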